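# Stow jars and tube racks in a chest with bypass doors

## Robot

A 6-joint arm with a two-finger parallel gripper is mounted at the origin on the work surface. World frame = base frame: x ahead of the robot, y to its left, z up, the work surface at z = 0. Lengths are in mm, angles in degrees, forces in N, time in s.
With the tool pointing down it reaches from about 275 to 750 mm from the base axis. Payload 10.2 kg.
Tool frame: the origin (TCP) lies on the mounting face of the last link; the fingertips stand 173 mm ahead of it and the grasp point (between the pads) lies 155 mm ahead of it; z points along the fingers, y is the line along which they close (so a half turn about z gives the same grasp; the last joint's range is limited). The gripper opens to 85 mm and grips with 20 to 120 N. Pads are 22 mm wide; open, the fingers measure 114 mm over their backs; the gripper's body (76 mm by 85 mm) begins 54 mm behind the grasp point. The pads swing forward as they close: fully open they stand 13 mm farther back than shut.
Start: joints at [-84.878, 17.928, 85.812, -0, 76.261, -12.8], TCP at [161.542, -499.536, 404.694] pointing down, gripper open.
Joint ranges: [-168.41, 168.41], [-55.51, 124.54], [10.69, 146.95], [-70.63, 250.63], [1, 178], [-165.06, 165.06]. Speed limits (degrees/s): [136.94, 136.94, 172.46, 180, 180, 180].

## Interface

Orientations are given as [roll, pitch, yaw] about the fixed x, y, z axes, in that order (R = Rz(yaw) Ry(pitch) Rx(roll)).
In Python, from station import robot, vision, spotter gives the robot as it stands.
- The arm moves only by the tool servo_tool, never from a script. Its argument "motion" is text: rows parted by semicolons, each of 5 numbers parted by spaces: the shift along the tool's x, y, z scaled (see below), then the turn about the tool's z scaled (see below), then the closure, from 0 (fully open) to 1 (shut). In form: dx dy dz spin hand; .... A call has 1 to 12 rows; each row is the pose to reach, as a shift and turn from the pose commanded when the call began, along the tool's axes at that moment, turning the shorter way round; what a row does not reach only later rows make up. The controller multiplies each number of a shift by 0.2 m and each number of a turn by 180 degrees. A row lasts 1/8 s, in which the tool goes at most 62.5 mm and 10.7 degrees, less where a joint would pass 70% of its speed; a pose out of reach is approached as far as the arm can. A call with a number of a shift or a turn outside -1 to 1 is refused whole. A call with a gripper value outside its range is refused whole. The fingers move at their own pace and stop on an object; the grip force is fixed at half the most. Time passes only in rows, so rows that repeat a pose let the fingers close. It gives the time, the measured TCP pose, the force, the opening and the grip force at its end, in the units of the state.
- robot.read_state(): the state, without advancing time (a new reading comes with each control period).
- vision.snapshot(name): name is "scene" or "top" or "wrist"; returns the picture (480x640x3 uint8, red, green, blue); there is no depth.
- vision.camera_model(name): a dict with "fx", "fy", "cx", "cy" (pixels), "rvec" (rotation vector, rad) and "tvec" (3), from world to camera coordinates, as OpenCV has them; the wrist camera has in their place "mount" (4x4, takes a point from camera to tool coordinates, whose origin is the TCP and whose axes are the flange's). Camera axes: x right, y down, z forward; pixel columns grow to the right and rows downward; lengths in mm; the calibration is good to about 2 mm. A picture is of the moment at which its call begins: read the wrist's pose just before it. camera_model takes no time and is no camera call.
- robot.job_done(): hands the job in; it is judged then, once.
Trained networks look in the newest picture that a camera, given by its name, has taken for a name from the list of things; names that differ only in an ending like _2 or _b are one class to them, and where a whole thing is asked for, a point or a joint stands for the part that bears it (a point fixed in the world has none). Each returns a list of dicts, best first, with "p" (0 to 1); they miss things now and then, are a little off and sometimes report something else, mostly with a low value. They report only what shows in the picture. A call takes as long as a camera call. They do not tell look-alikes from the thing itself.
- spotter.find_in(query, camera): "position" ([x, y, z] in mm, in world coordinates, good to about 4 mm: the middle of the surface that is visible of it).
- spotter.masks_of(query, camera): "region" (480x640 bool, what is visible of it).
The state is a dict: "time": time; "joint_positions": joint angles; "joint_velocities": joint speeds; "joint_efforts": joint torques, N m; "ee_pos": TCP position; "tool_rot": TCP orientation; "wrist_force": force on the tool from outside, world axes, zero at the start; "ft_torque": the same for the moment, N m; "width": finger opening in mm; "finger_force": force on a finger pad.
Only numpy, scipy, OpenCV 4.12 (cv2) and the standard library are available. Lean on these libraries where they do the work, as an engineer would, in place of code of your own. Each camera call takes 0.05 s, during which the arm holds its last target. There are 200 camera calls.

## Task

Put away everything left out on the bench, however many there are: slide the chest's doors one past the other to get at its two bays, and stand the tube racks in the bay on the robot's right and the round jars in the bay on its left, each upright on the chest's floor. Finish with both doors fully closed, and leave the wash bottle, the centrifuge and the glove box where they are.

Things in the scene. Friction and masses are not known exactly. Their poses are not given: they have to be found in the camera images.
- chest: White fixed bench-top chest, 220 mm (x) by 468 mm (y); origin at the centre of its underside. Its x axis points away from the robot, y to the robot's left. Walls 15 mm thick, 112 mm high, a 12 mm divider at y = 0 makes two bays. Track rails along front and back edges reach 138 mm. On top two flat bypass doors, 8 mm thick, slide along y, one above the other.
- left_bay (a point): Centre of the left bay's floor as far as its open door uncovers it, 18 mm above the bench; axes as the chest's. The bay reaches 95 mm to either side in x, from -118 (divider) to +95 mm in y; the fully open door uncovers -95 to +95 mm in y. 96 mm of room under the doors.
- right_bay (a point): Centre of the right bay's floor as far as its open door uncovers it, 18 mm above the bench; axes as the chest's. The bay reaches 95 mm to either side in x, from -95 to +118 mm (divider) in y; the fully open door uncovers -95 to +95 mm in y. 96 mm of room under the doors.
- lower_door (a joint): Lower bypass door, over the right bay, top face at 122 mm: 0 = closed, grows in m as it slides to the chest's +y, under the upper door, to 0.205 = fully open. Friction about 2 N; stays where it is left. Its pull stops against the upper door's edge, so each door opens fully only while the other is closed.
- upper_door (a joint): Upper bypass door, over the left bay, top face at 134 mm: 0 = closed, grows in m as it slides to the chest's -y, over the lower door, to 0.205 = fully open. Friction about 2 N; stays where it is left.
- lower_door_pull (a point): Lower door's pull, an upright steel tab near the robot's side: 10 mm thick along the chest's y, 40 mm long along its x, from 122 to 162 mm above the bench; this point is at the middle of its length and thickness, at 148 mm. With the door fully open it stands 2 mm from the edge of the upper door (top at 134 mm): keep fingertips above 136 mm.
- upper_door_pull (a point): Upper door's pull, an upright steel tab near the robot's side: 10 mm thick along the chest's y, 40 mm long along its x, from 134 to 162 mm above the bench; this point is at its middle.
- jar1_mid (a point): Round white reagent jar with a grey screw cap, 50 mm in diameter all the way up, 90 mm high, 0.14 to 0.28 kg, heavy at the foot (steel beads); this point is at its centre, 45 mm above its underside, z along its axis, up. Starts standing on the bench; None if absent.
- jar2_mid (a point): Round white reagent jar with a grey screw cap, 50 mm in diameter all the way up, 90 mm high, 0.14 to 0.28 kg, heavy at the foot (steel beads); this point is at its centre, 45 mm above its underside, z along its axis, up. Starts standing on the bench; None if absent.
- jar3_mid (a point): Round white reagent jar with a grey screw cap, 50 mm in diameter all the way up, 90 mm high, 0.14 to 0.28 kg, heavy at the foot (steel beads); this point is at its centre, 45 mm above its underside, z along its axis, up. Starts standing on the bench; None if absent.
- rack1_mid (a point): Grey plastic block-shaped tube rack with eight closed tubes, 100 mm (its x) by 50 mm (its y), 90 mm high, 0.18 to 0.35 kg, with a heavy steel foot; flat sides from 42 to 86 mm height to grip; this point is at its centre, 45 mm above its underside, z up. Starts standing on the bench; None if absent.
- rack2_mid (a point): Grey plastic block-shaped tube rack with eight closed tubes, 100 mm (its x) by 50 mm (its y), 90 mm high, 0.18 to 0.35 kg, with a heavy steel foot; flat sides from 42 to 86 mm height to grip; this point is at its centre, 45 mm above its underside, z up. Starts standing on the bench; None if absent.
- wash_bottle: Bystander: white wash bottle with a bent spout, 68 mm in diameter, 205 mm high; origin under its centre.
- centrifuge: Bystander: grey mini centrifuge, 130 by 130 by 110 mm; origin under its centre.
- glove_box: Bystander: cardboard glove box, 120 by 230 by 75 mm; origin under its centre.
Things that resemble listed ones, but are neither listed nor needed, are in the scene too. Leave any green look-alike of the part that bears jar1_mid alone. What is shaped like the part that bears jar3_mid but yellow is not meant.

How it is judged:
By the outcome, as a careful person would: the job done as asked, in the order asked, and still so for the second after the job is handed in, with the robot touching nothing.
Of jar1, jar2, jar3 only 2 to 3 are there at a start; the rules pass over those that are not, and their reading is None.
Of rack1, rack2 only 1 to 2 are there at a start; the rules pass over those that are not, and their reading is None.
At some moment in a run one of jar1, jar2, jar3, rack1, rack2 may be knocked a few centimetres aside while the robot is not near it.
It also fails if it takes over 210 s, if anything falls off the work surface, if the arm or the gripper's body presses on something with over 40 N, if the wrist force passes 120 N, or if a joint passes its speed limit or range.

## Working session

There is one attempt and no reset: what is moved stays moved. The work goes in short steps, Python scripts to look and compute and a tool call to move; the robot and the scene stay as the last step left them, time stands still between calls to the robot, and variables do not carry over. Pictures are saved under pics/ and viewed, at most 14 in all, crops included, and the job is handed in when it is done.

Besides the shell and the picture viewer there is one more tool, called after "Call:" as name(argument=value, ...), one argument or row to a line, values as JSON. servo_tool: Moves the arm, as the interface text tells. Its arguments: {"type":"object","properties":{"motion":{"type":"string"}},"required":["motion"]}

```bash
mkdir -p pics; ls; python3 - <<'E'
from station import robot, vision, spotter
import cv2,numpy as np
print(robot.read_state())
for c in ["scene","top"]:
    im=vision.snapshot(c); cv2.imwrite(f"pics/{c}0.png",im[:,:,::-1])
    m=vision.camera_model(c); print(c,m)
    for q in ["chest","jar1_mid","rack1_mid","lower_door_pull","upper_door_pull","wash_bottle","centrifuge","glove_box"]:
        print(c,q,[(np.round(d["position"]).tolist(),round(d["p"],2)) for d in spotter.find_in(q,c)])
print(vision.camera_model("wrist"))
E
```

```text
pics
{'time': 0.0, 'joint_positions': array([-8.48787408e+01,  1.79599299e+01,  8.58561031e+01, -1.26177385e-03,
        7.62604784e+01, -1.27993993e+01]), 'joint_velocities': array([ 0.00571002, -0.01194874, -0.03471298,  0.04872823,  0.08516747,
        0.02391669]), 'joint_efforts': array([-1.52388252e-04, -4.12274837e+01, -2.59740651e+01, -1.97266386e-04,
        4.25568302e-03, -3.76480671e-05]), 'ee_pos': array([ 161.52924448, -499.4873828 ,  404.11682934]), 'tool_rot': array([-1.79925118e+02, -1.57553524e-02,  1.79209487e+01]), 'wrist_force': array([-0.77167571, -0.13093566, -0.17792315]), 'ft_torque': array([0.02341725, 0.00372787, 0.01164062]), 'finger_force': 0.0, 'width': 85.65845754096087}
scene {'fx': 459.53335394656915, 'fy': 459.53335394656915, 'cx': 315.90378033249755, 'cy': 238.41036447067737, 'rvec': array([ 2.28654809,  0.65579636, -0.26617331]), 'tvec': array([-414.526121  , -111.78545936, 1617.25743246])}
scene chest [([665.0, -77.0, 124.0], 0.84)]
scene jar1_mid [([356.0, -355.0, 72.0], 0.94), ([369.0, -266.0, 71.0], 0.88), ([281.0, -269.0, 66.0], 0.86), ([377.0
[... 891 characters left out ...]
, -129.0, 121.0], 0.87), ([637.0, -4.0, 133.0], 0.59)]
top upper_door_pull [([652.0, 76.0, 136.0], 0.73)]
top wash_bottle [([678.0, -340.0, 118.0], 0.94)]
top centrifuge [([556.0, -458.0, 64.0], 0.69)]
top glove_box [([619.0, 415.0, 75.0], 0.75)]
{'fx': 334.2336396830204, 'fy': 334.2336396830204, 'cx': 320.48742751875824, 'cy': 230.60103450284078, 'mount': array([[ 6.61319148e-04, -9.55180707e-01, -2.96022599e-01,
         7.49228720e+01],
       [ 9.99999780e-01,  6.19297589e-04,  2.35718130e-04,
         2.51895766e-01],
       [-4.18273283e-05, -2.96022690e-01,  9.55180907e-01,
         3.04574272e+01],
       [ 0.00000000e+00,  0.00000000e+00,  0.00000000e+00,
         1.00000000e+00]])}
```

View pics/top0.png

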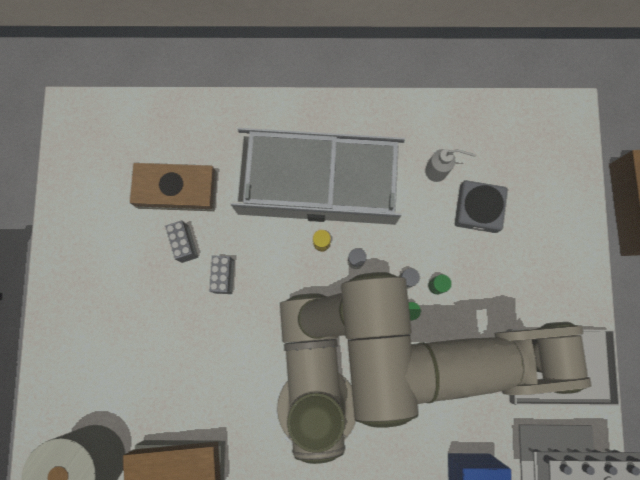

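View pics/scene0.png

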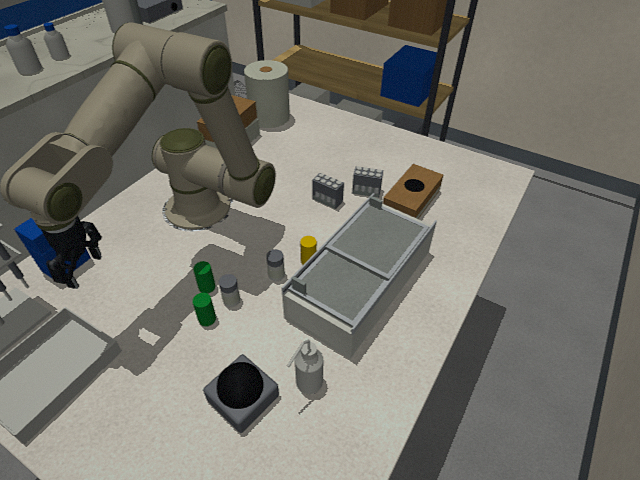

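The top view shows white, grey-capped jars at (357,257) and (409,276). The look-alikes are green at (440,284) and (412,309), and yellow at (321,239). Racks are at (179,240) and (221,273), with door pulls at (249,192) (upper) and (392,203) (lower). The scene view agrees: two white jars and two racks. Next I'll measure the positions from the masks.

```bash
cat > h.py <<'E'
from station import robot, vision, spotter
import cv2,numpy as np
from scipy.spatial.transform import Rotation as Ro
def cam(c,st=None):
    m=vision.camera_model(c)
    K=np.array([[m["fx"],0,m["cx"]],[0,m["fy"],m["cy"]],[0,0,1]])
    if c=="wrist":
        st=st or robot.read_state()
        T=np.eye(4);T[:3,:3]=Ro.from_euler("xyz",st["tool_rot"],degrees=True).as_matrix();T[:3,3]=st["ee_pos"]
        W=T@m["mount"]; R=W[:3,:3].T; t=-R@W[:3,3]
    else: R=cv2.Rodrigues(m["rvec"])[0]; t=m["tvec"]
    return K,R,t
def back(C,px,z):
    K,R,t=C; px=np.atleast_2d(np.asarray(px,float))
    d=(np.linalg.inv(K)@np.c_[px,np.ones(len(px))].T).T@R
    o=-R.T@t
    return o+d*((z-o[2])/d[:,2])[:,None]
def proj(C,P):
    K,R,t=C; p=(K@(R@np.atleast_2d(P).T+t[:,None])).T
    return p[:,:2]/p[:,2:]
def snap(c,name=None):
    st=robot.read_state(); im=vision.snapshot(c); C=cam(c,st)
    if name: cv2.imwrite(f"pics/{name}.png",im[:,:,::-1])
    return im,C
E
python3 - <<'E'
from h import *
im,C=snap("top")
print("cam",-C[1].T@C[2])
for n,p,z in [("backL",(239,130),138),("backR",(404,140),138),("frontL",(235,206),138),("frontR",(399,216),138),("upull",(249,192),155),("lpull",(392,203),155)]:
    print(n,back(C,p,z).round(1))
for q in ["rack1_mid","jar1_mid","upper_door_pull","lower_door_pull"]:
    for d in spotter.masks_of(q,"top"):
        ys,xs=np.nonzero(d["region"]); 
        r=cv2.minAreaRect(np.c_[xs,ys].astype(np.float32))
        print(q,round(d["p"],2),len(xs),[np.round(v,1) for v in r],back(C,[(xs.mean(),ys.mean())],70).round(1), im[ys,xs].mean(0).round())
big=cv2.resize(im[110:330,150:470],None,fx=2.5,fy=2.5,interpolation=cv2.INTER_CUBIC)[:,:,::-1]
cv2.imwrite("pics/crop1.png",big)
E
```

```text
cam [ 203.28322319  -21.43571393 1694.24544158]
backL [[767.4 222.4 138. ]]
backR [[ 740.1 -237.8  138. ]]
frontL [[550.  226.8 138. ]]
frontR [[ 524.4 -220.5  138. ]]
upull [[585.3 187.3 155. ]]
lpull [[ 556.6 -200.   155. ]]
rack1_mid 0.95 922 [array([181.6, 241.1]), array([40.8, 24.3]), np.float64(75.4)] [[462.5 385.8  70. ]] [109. 110. 108.]
jar1_mid 0.87 343 [array([439.4, 284.1]), array([17.4, 22.8]), np.float64(71.6)] [[ 346.3 -338.4   70. ]] [ 62. 102.  67.]
jar1_mid 0.64 266 [array([410.7, 276.7]), array([18.1, 17.3]), np.float64(57.5)] [[ 365.4 -259.    70. ]] [105. 106. 107.]
jar1_mid 0.43 169 [array([414.5, 310.5]), array([17., 11.]), np.float64(90.0)] [[ 273.3 -267.5   70. ]] [58. 91. 61.]
upper_door_pull 0.8 6402 [array([290.1, 169.5]), array([88.7, 72.9]), np.float64(3.8)] [[673.1  81.4  70. ]] [120. 123. 120.]
upper_door_pull 0.6 3939 [array([173.2, 186.5]), array([87.6, 47.6]), np.float64(2.2)] [[621.2 416.5  70. ]] [107.  90.  71.]
lower_door_pull 0.89 4459 [array([365.2, 174.5]), array([63.8, 72.1]), np.float64(3.6)] [[ 658.3 -134.8   70. ]] [120. 122. 119.]
lower_door_pull 0.57 14577 [array([317.6, 177.2]), array([170.6,  91.5]), np.float64(2.8)] [[ 6.55e+02 -3.00e-01  7.00e+01]] [118. 120. 117.]
```

View pics/crop1.png

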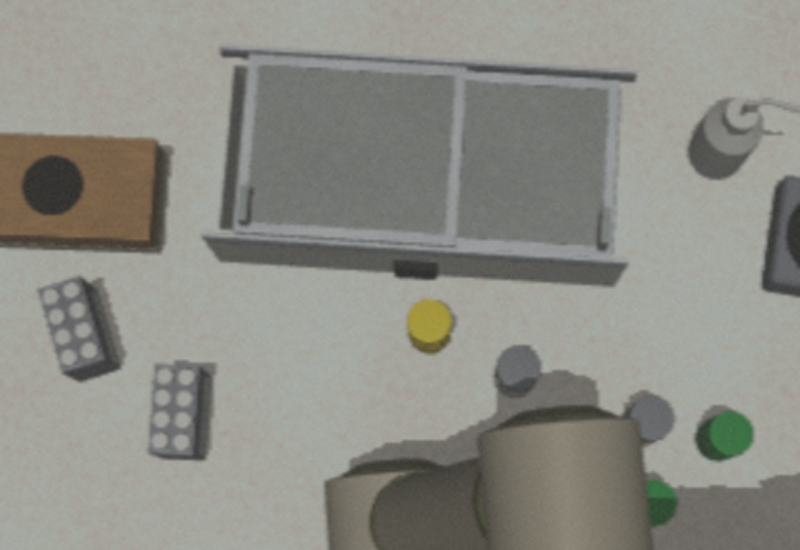

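Crop: the two white jars with grey caps are at crop (518,368) and (650,417). Green (728,434) and (660,500) and yellow (430,325) are to be left alone. The chest centre is about (646,-2), yaw about -3.3°. I'm moving over the lower pull.

Call:
servo_tool(
  motion="1 0 0 0.118 0; 1 0 0 0.118 0; 1 0 0 0.118 0; 1 0 0 0.118 0; 1 0 0 0.118 0",
)

```text
time: 1.78
ee_pos: [353.1, -437.3, 404.5]
tool_rot: [-180.0, 0.0, -3.2]
wrist_force: [0.0, -0.3, -0.4]
width: 85.6
finger_force: 0.0
```

Call:
servo_tool(
  motion="0.9 -0.6 0 0 0; 0.9 -0.6 0 0 0; 0.9 -0.6 0 0 0; 0.9 -0.6 0 0 0; 0.9 -0.6 0 0 0",
)

```text
time: 2.4
ee_pos: [538.9, -328.4, 404.3]
tool_rot: [-180.0, 0.0, -3.2]
wrist_force: [-0.4, -0.4, 0.3]
width: 85.2
finger_force: 0.0
```

Call:
servo_tool(
  motion="0 -0.66 0 0 0; 0 -0.66 0 0 0; 0 -0.66 0 0 0; 0 -0.66 0 0 0; 0 -0.66 0 0 0",
)

```text
time: 3.02
ee_pos: [545.6, -198.7, 404.6]
tool_rot: [180.0, 0.0, -3.4]
wrist_force: [0.9, 0.1, -1.2]
width: 85.7
finger_force: 0.0
```

```bash
python3 - <<'E'
from h import *
im,C=snap("wrist","w1"); st=robot.read_state(); print(st["time"],st["ee_pos"],st["tool_rot"])
im,_=snap("top","top1")
E
```

```text
3.075 [ 545.7309669  -198.55707651  404.48220772] [ 1.79993101e+02  1.62237537e-02 -3.44621736e+00]
```

View pics/w1.png

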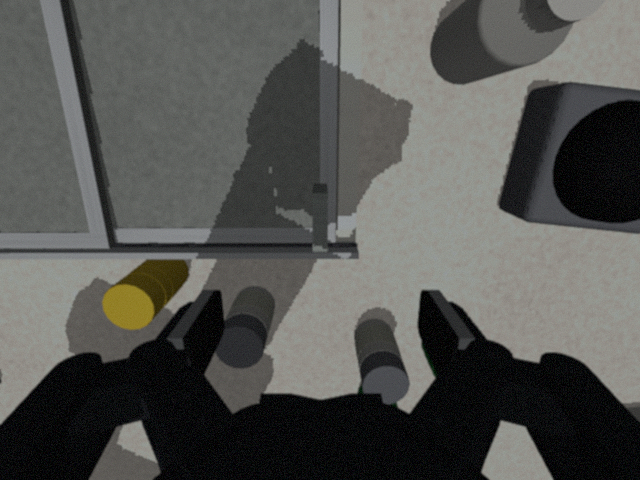

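View pics/top1.png

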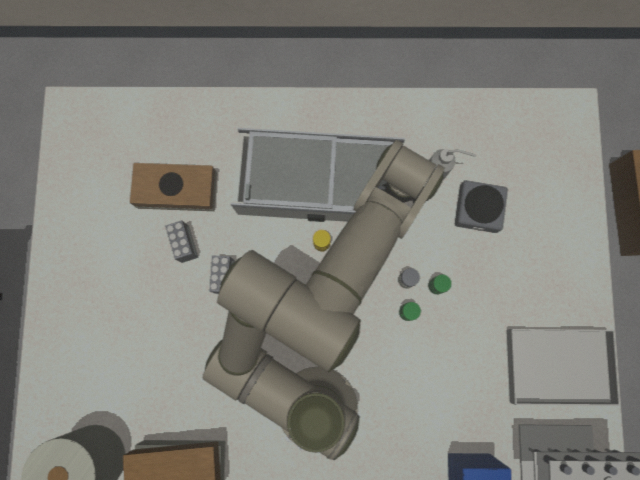

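The wrist view shows the lower pull at column 320, rows 183–250. The cleared top view shows no third jar. I'll locate the pull and the chest edges.

```bash
python3 - <<'E'
from h import *
im,C=snap("wrist")
big=cv2.resize(im[160:270,270:380],None,fx=5,fy=5,interpolation=cv2.INTER_CUBIC)[:,:,::-1]
cv2.imwrite("pics/crop2.png",big)
for p in [(312,250),(328,250),(320,183),(320,195)]: print(p,back(C,p,162).round(1),back(C,p,122).round(1))
print("rail end",back(C,[(358,257),(0,249),(0,258)],138).round(1))
print("wall back",back(C,[(338,0),(338,200)],125).round(1))
E
```

```text
(312, 250) [[ 541.7 -192.9  162. ]] [[ 526.8 -190.9  122. ]]
(328, 250) [[ 541.1 -203.7  162. ]] [[ 526.  -203.7  122. ]]
(320, 183) [[ 586.7 -201.   162. ]] [[ 580.3 -200.5  122. ]]
(320, 195) [[ 579.  -200.5  162. ]] [[ 571.1 -200.   122. ]]
rail end [[ 525.  -226.1  138. ]
 [ 547.5   42.4  138. ]
 [ 540.3   44.9  138. ]]
wall back [[ 697.8 -219.1  125. ]
 [ 567.1 -213.4  125. ]]
```

View pics/crop2.png

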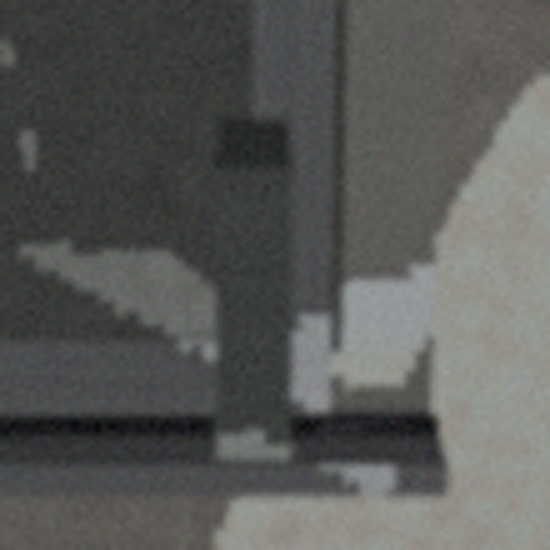

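The pull is centred at about (560,-199.5), and its measured length of 40 mm matches. Grasping it at a grasp-point height of 156.

Call:
servo_tool(
  motion="0.072 0 0.2 0 0; 0.072 0 0.4 0 0; 0.072 0 0.467 0 0; 0.072 0 0.467 0 0; 0.072 0 0.467 0 1; 0.072 0 0.467 0 1; 0.072 0 0.467 0 1; 0.072 0 0.467 0 1; 0.072 0 0.467 0 1; 0.072 0 0.467 0 1; 0.072 0 0.467 0 1; 0.072 0 0.467 0 1",
)

```text
time: 4.68
ee_pos: [560.5, -197.7, 311.7]
tool_rot: [180.0, -0.0, -3.3]
wrist_force: [-2.3, -0.3, 5.6]
width: 8.6
finger_force: 59.0
```

Call:
servo_tool(
  motion="0 -0.1 0 0 1; 0 -0.2 0 0 1; 0 -0.3 0 0 1; 0 -0.4 0 0 1; 0 -0.5 0 0 1; 0 -0.6 0 0 1; 0 -0.7 0 0 1; 0 -0.8 0 0 1; 0 -0.9 0 0 1; 0 -1 0 0 1; 0 -1 0 0 1; 0 -1 0 0 1",
)

```text
time: 6.18
ee_pos: [572.1, -7.1, 311.9]
tool_rot: [178.7, 0.1, -3.5]
wrist_force: [-13.3, -71.8, 6.2]
width: 8.9
finger_force: 65.1
```

Call:
servo_tool(
  motion="0 -0.01 0 0 1; 0 -0.02 0 0 1; 0 -0.03 0 0 1; 0 -0.03 0 0 1",
)

```text
time: 6.68
ee_pos: [572.4, -5.1, 312.0]
tool_rot: [178.1, 0.1, -3.6]
wrist_force: [-17.1, -103.2, 5.0]
width: 9.2
finger_force: 72.3
```

The force shows the finger meeting the upper door's edge, about 14 mm (one finger's thickness) short of fully open. I'll back off, regrip higher and continue.

Call:
servo_tool(
  motion="0 0.06 0 0 1; 0 0.12 0 0 1; 0 0.12 0 0 1; 0 0.12 0 0 0.6; 0 0.12 0 0 0.6; 0 0.12 0 0 0.6; 0 0.12 -0.02 0 0.6; 0 0.12 -0.04 0 0.6; 0 0.12 -0.04 0 0.6",
)

```text
time: 7.8
ee_pos: [571.1, -15.9, 319.8]
tool_rot: [180.0, -0.1, -3.3]
wrist_force: [-0.0, 0.2, 0.4]
width: 34.3
finger_force: 0.0
```

```bash
python3 - <<'E'
from h import *
im,C=snap("wrist"); cv2.imwrite("pics/w2.png",im[:,:,::-1])
E
```

```text
(no output)
```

View pics/w2.png

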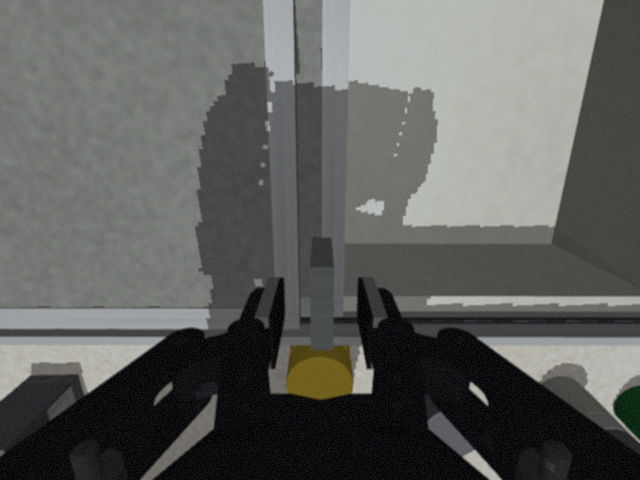

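Call:
servo_tool(
  motion="0 0 0 0 1; 0 0 0 0 1; 0 0 0 0 1; 0 0 0 0 1; 0 -0.02 0 0 1; 0 -0.04 0 0 1; 0 -0.06 0 0 1; 0 -0.06 0 0 1; 0 -0.06 0 0 1",
)

```text
time: 8.98
ee_pos: [571.6, -8.9, 319.5]
tool_rot: [179.2, 0.1, -3.4]
wrist_force: [-7.9, -39.8, 2.0]
width: 8.4
finger_force: 61.9
```

Call:
servo_tool(
  motion="0 0.06 0 0 1; 0 0.06 0 0 1; 0 0.06 0 0 0.7; 0 0.06 0 0 0.7; 0 0.06 -0.04 0 0.7; 0 0.06 -0.045 0 0.7; 0 0.06 -0.045 0 1; 0 0.06 -0.045 0 1; 0 0.06 -0.045 0 1; 0 0.04 -0.045 0 1; 0 0.02 -0.045 0 1; 0 0 -0.045 0 1",
)

```text
time: 10.48
ee_pos: [571.7, -8.5, 328.8]
tool_rot: [179.2, 0.0, -3.3]
wrist_force: [-9.3, -46.6, 4.4]
width: 7.8
finger_force: 59.2
```

```bash
python3 - <<'E'
from h import *
im,C=snap("wrist")
print(robot.read_state()["ee_pos"],robot.read_state()["wrist_force"])
g=im.mean(2); print(g[300,250:345].round().astype(int))
for z in (122,134,138): print(z,back(C,[(0,300),(100,300)],z).round(1))
cv2.imwrite("pics/crop3.png",cv2.resize(im[200:360,220:420],None,fx=4,fy=3.75)[:,:,::-1])
E
```

```text
[571.67454597  -8.58167407 328.78862277] [ -7.22176974 -36.04820666   4.68158366]
[82 83 84 83 81 82 83 84 80 83 80 80 83 85 77 81 87 82 87 77 83 84 84 88
 80 81 82 81 67 37 27  9 14  9 19 14  8  9 11 20  9  1 11 25 48 52 59 52
 60 55 61 62 63 55 55 55 52 32  8 15 16 18 42 65 75 73 74 74 76 73 75 73
 72 75 71 79 73 72 68 43 27 18  5 14 35 50 59 59 50 58 56 55 60 56 60]
122 [[561.2 175.3 122. ]
 [557.4 117.9 122. ]]
134 [[567.  162.4 134. ]
 [563.5 108.9 134. ]]
138 [[568.9 158.1 138. ]
 [565.5 105.9 138. ]]
```

View pics/crop3.png

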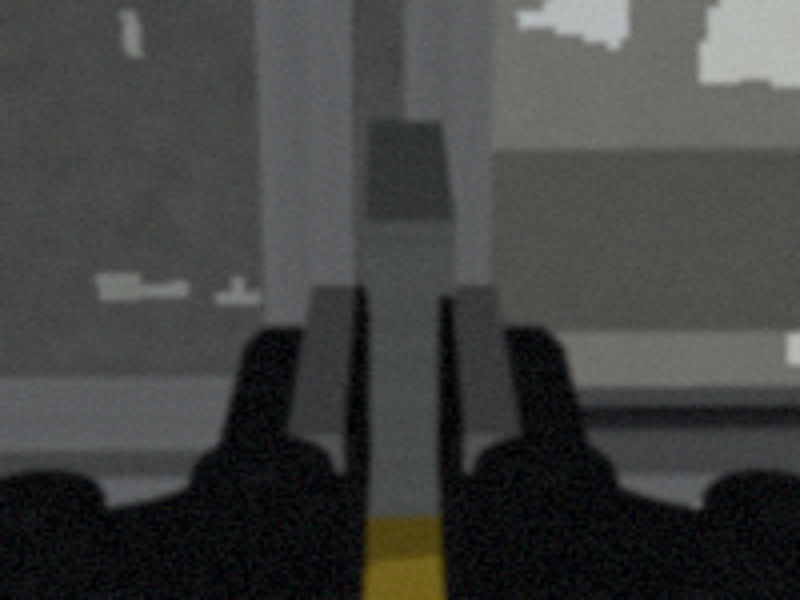

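The picture shows the pull (crop x 365–440) already standing about 2 mm from the upper door's edge (crop x≈352). So the upper door itself started ajar by about 15–20 mm, which the dark gap at its left end in the first crop also suggests. I'll close the upper door first.

Call:
servo_tool(
  motion="0 0.03 0 0 1; 0 0.03 0 0 0.3; 0 0.03 0 0 0.3; 0 0.03 0 0 0.2; 0 0.03 -0.15 0 0; 0 0.03 -0.3 0 0; 0 0.03 -0.3 0 0; 0 -0.3 -0.3 0 0; 0 -0.6 -0.3 0 0; 0 -0.9 -0.3 0 0; 0 -0.95 -0.3 0 0; 0 -0.95 -0.3 0 0",
)

```text
time: 12.02
ee_pos: [582.6, 186.0, 387.3]
tool_rot: [180.0, 0.1, -3.3]
wrist_force: [-0.2, -0.5, 0.9]
width: 85.5
finger_force: 0.0
```

```bash
python3 - <<'E'
from h import *
im,C=snap("wrist","w3"); print(robot.read_state()["ee_pos"])
cv2.imwrite("pics/crop4.png",cv2.resize(im[100:340,160:480],None,fx=2.5,fy=2.5)[:,:,::-1])
E
```

```text
[582.78342982 185.0672063  387.59109786]
```

View pics/crop4.png

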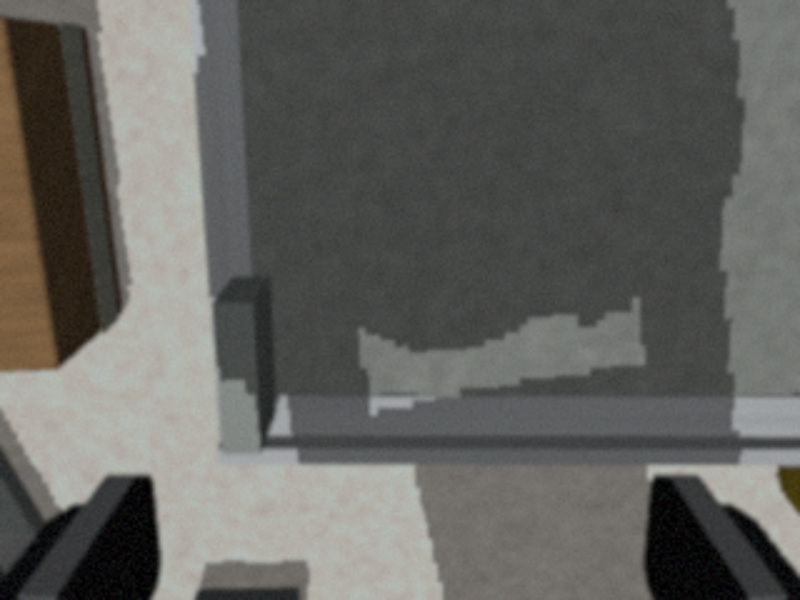

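```bash
python3 - <<'E'
from h import *
st=robot.read_state(); C=cam("wrist",st)
a=back(C,[(160+220/2.5,100+450/2.5),(160+262/2.5,100+445/2.5),(160+235/2.5,100+355/2.5)],162); print(a.round(1))
o=np.array([648,-.5]); y=np.deg2rad(-3.3)
d=a[:,:2]-o; print("local",np.c_[d@[np.cos(y),np.sin(y)],d@[-np.sin(y),np.cos(y)]].round(1))
print(back(C,[(160+200/2.5,100+100/2.5)],134).round(1))
im,C=snap("top"); cv2.imwrite("pics/crop5.png",cv2.resize(im[110:240,210:430],None,fx=3.6,fy=3.6,interpolation=cv2.INTER_CUBIC)[:,:,::-1])
E
```

```text
[[566.7 231.9 162. ]
 [567.4 221.  162. ]
 [592.1 225.  162. ]]
local [[-94.6 227.3]
 [-93.2 216.5]
 [-68.8 221.9]]
[[652.4 232.4 134. ]]
```

View pics/crop5.png

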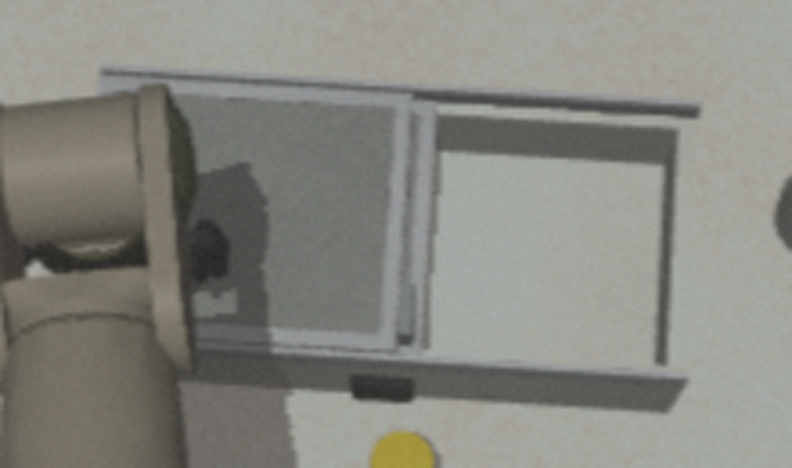

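Both doors had started slightly ajar. Now the upper door is closed and the lower one fully open, so the right bay is clear. Going to the racks.

Call:
servo_tool(
  motion="-0.3 -0.15 -0.1 0 0; -0.6 -0.3 -0.1 0 0; -1 -0.45 -0.1 0 0; -1 -0.45 -0.1 0 0; -1 -0.45 -0.1 0 0; -1 -0.45 -0.1 0 0",
)

```text
time: 12.88
ee_pos: [389.1, 286.2, 408.4]
tool_rot: [180.0, -0.0, -3.4]
wrist_force: [0.6, -0.7, -0.3]
width: 85.4
finger_force: 0.0
```

```bash
python3 - <<'E'
from h import *
st=robot.read_state(); im,C=snap("wrist","w4"); print(st["ee_pos"],st["tool_rot"])
for d in spotter.masks_of("rack1_mid","wrist"):
    ys,xs=np.nonzero(d["region"]); print(round(d["p"],2),len(xs),xs.min(),xs.max(),ys.min(),ys.max())
E
```

```text
[389.11491824 286.23379668 408.36297065] [ 1.79997498e+02 -2.83871904e-02 -3.40604216e+00]
0.94 9650 135 258 66 202
```

View pics/w4.png

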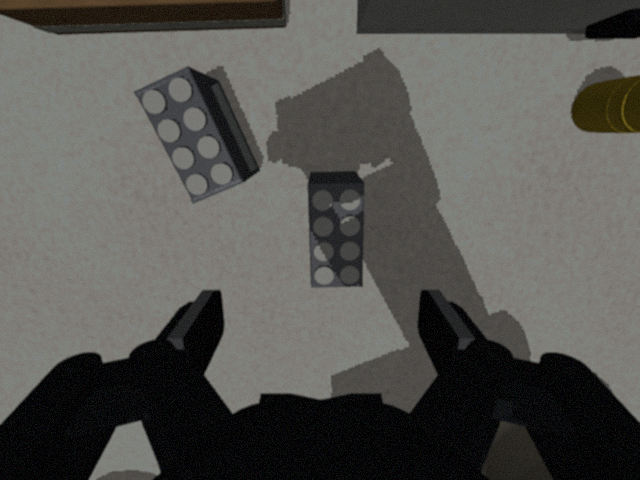

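Wrist view: the near rack's top face has corners (310,185), (362,185), (364,286), (311,286). The far rack's are (135,93), (190,67), (245,181), (192,202).

```bash
cat >> h.py <<'E'
def move(dst,st=None):
    "tool-axis shift (units) from measured pose to world xyz"
    st=st or robot.read_state(); R=Ro.from_euler("xyz",st["tool_rot"],degrees=True).as_matrix()
    return (R.T@(np.array(dst)-st["ee_pos"])/200).round(3)
E
python3 - <<'E'
from h import *
st=robot.read_state(); C=cam("wrist",st)
for n,q in [("near",[(310,185),(362,185),(364,286),(311,286)]),("far",[(135,93),(190,67),(245,181),(192,202)])]:
    a=back(C,q,90)[:,:2]; c=a.mean(0); f=(a[0]+a[1]-a[2]-a[3])/2; w=(a[0]+a[3]-a[1]-a[2])/2
    print(n,c.round(1),"len",np.linalg.norm(f).round(1),"wid",np.linalg.norm(w).round(1),"yaw",np.degrees(np.arctan2(f[1],f[0])).round(1),np.degrees(np.arctan2(-w[0],w[1])).round(1))
    print(move([*c,223],st))
E
```

```text
near [367.4 272.2] len 96.4 wid 47.6 yaw -1.8 -3.4
[-0.105  0.077  0.926]
far [461.4 388.6] len 96.1 wid 50.5 yaw 18.8 18.3
[ 0.329 -0.532  0.925]
```

Call:
servo_tool(
  motion="-0.105 0.077 0.2 0 0; -0.105 0.077 0.5 0 0; -0.105 0.077 0.75 0 0; -0.105 0.077 0.926 0 0; -0.105 0.077 0.926 0 0; -0.105 0.077 0.926 0 1; -0.105 0.077 0.926 0 1; -0.105 0.077 0.926 0 1; -0.105 0.077 0.926 0 1; -0.105 0.077 0.926 0 1; -0.105 0.077 0.926 0 1",
)

```text
time: 14.35
ee_pos: [366.9, 273.2, 224.7]
tool_rot: [-179.9, -0.2, -3.3]
wrist_force: [0.2, 0.1, 6.2]
width: 49.2
finger_force: 62.7
```

Call:
servo_tool(
  motion="0 0 -0.1 0 1; 0 0 -0.3 0 1; 0 0 -0.5 0 1; 0 0 -0.7 0 1; 0 0 -0.9 0 1; 0 0 -1 0 1; 0 0 -1 0 1",
)

```text
time: 15.22
ee_pos: [366.1, 272.9, 424.5]
tool_rot: [-179.9, -0.2, -3.3]
wrist_force: [-0.2, -0.3, -3.7]
width: 49.2
finger_force: 63.5
```

Call:
servo_tool(
  motion="0.1 0.15 0 0 1; 0.25 0.35 0 0 1; 0.4 0.55 0 0 1; 0.5 0.7 0 0 1",
)

```text
time: 15.72
ee_pos: [458.8, 125.7, 421.8]
tool_rot: [180.0, 0.1, -3.4]
wrist_force: [-0.5, -0.1, -3.4]
width: 49.2
finger_force: 63.7
```

Call:
servo_tool(
  motion="0.15 0.2 0 0 1; 0.3 0.4 0 0 1; 0.4 0.6 0 0 1; 0.5 0.7 0 0 1",
)

```text
time: 16.23
ee_pos: [550.3, -20.2, 421.6]
tool_rot: [-180.0, 0.1, -3.4]
wrist_force: [-0.2, 0.6, -3.3]
width: 49.3
finger_force: 63.8
```

Call:
servo_tool(
  motion="0.15 0.2 0 0 1; 0.3 0.4 0 0 1; 0.4 0.6 0 0 1; 0.485 0.705 0 0 1; 0.485 0.705 0 0 1; 0.485 0.705 0 0 1",
)

```text
time: 16.98
ee_pos: [638.4, -164.0, 422.1]
tool_rot: [-179.9, 0.1, -3.3]
wrist_force: [-0.5, 0.4, -3.6]
width: 49.2
finger_force: 63.8
```

```bash
python3 - <<'E'
from h import *
st=robot.read_state(); im,C=snap("wrist","w5"); print(st["time"],st["ee_pos"],move([638.4,-164.7,244],st))
E
```

```text
16.975 [ 638.41259081 -164.00338328  422.09871227] [0.002 0.004 0.89 ]
```

View pics/w5.png

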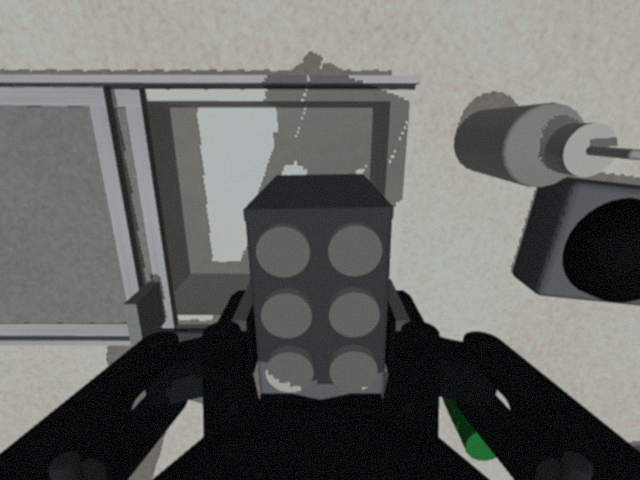

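```bash
python3 - <<'E'
from h import *
C=cam("wrist"); a=np.r_[back(C,[(391,105)],112),back(C,[(391,103),(150,101)],112),back(C,[(146,93)],122),back(C,[(176,320)],122),back(C,[(418,85)],138)]
d=a[:,:2]-[648,1]; y=np.deg2rad(-3.3)
print(np.c_[d@[np.cos(y),np.sin(y)],d@[-np.sin(y),np.cos(y)]].round(1))
E
```

```text
[[  91.2 -220.7]
 [  92.6 -220.6]
 [  93.9  -31.8]
 [  98.8  -34.4]
 [ -95.7  -32.1]
 [ 102.8 -233.7]]
```

Call:
servo_tool(
  motion="0 0.004 0.2 0 1; 0 0.004 0.4 0 1; 0 0.004 0.6 0 1; 0 0.004 0.75 0 1; 0 0.004 0.82 0 1; 0 0.004 0.86 0 1; 0 0.004 0.893 0 1; 0 0.004 0.893 0 1; 0 0.004 0.893 0 1",
)

```text
time: 18.15
ee_pos: [638.6, -165.4, 245.2]
tool_rot: [180.0, -0.1, -3.3]
wrist_force: [0.3, 0.0, -2.8]
width: 49.8
finger_force: 63.7
```

Call:
servo_tool(
  motion="0 0 0.008 0 1; 0 0 0.012 0 1; 0 0 0.012 0 1; 0 0 0.012 0 0.27; 0 0 0.012 0 0.27; 0 0 0.012 0 0.27; 0 0 0.012 0 0.27",
)

```text
time: 19.02
ee_pos: [638.5, -165.4, 242.0]
tool_rot: [180.0, -0.0, -3.3]
wrist_force: [0.1, 0.7, -0.0]
width: 62.3
finger_force: 0.0
```

Call:
servo_tool(
  motion="0 0 -0.1 0 0.27; 0 0 -0.3 0 0.27; 0 0 -0.5 0 0.27; 0 0 -0.7 0 0; 0 0 -0.9 0 0; 0 0 -0.9 0 0",
)

```text
time: 19.77
ee_pos: [638.4, -165.2, 425.7]
tool_rot: [179.9, -0.3, -3.3]
wrist_force: [-0.5, -0.4, -0.0]
width: 85.6
finger_force: 0.0
```

Call:
servo_tool(
  motion="-0.1 -0.2 0 0 0; -0.2 -0.45 0 0 0; -0.3 -0.7 0 0 0; -0.4 -0.95 0 0 0; -0.4 -0.95 0 0 0",
)

```text
time: 20.4
ee_pos: [568.6, 31.9, 421.7]
tool_rot: [-180.0, 0.1, -3.1]
wrist_force: [-0.1, -0.1, -0.1]
width: 85.4
finger_force: 0.0
```

Call:
servo_tool(
  motion="-0.1 -0.2 0 0 0; -0.2 -0.45 0 0 0; -0.3 -0.7 0 0 0; -0.4 -0.95 0 0 0; -0.4 -0.95 0 0 0",
)

```text
time: 21.02
ee_pos: [500.0, 225.4, 421.4]
tool_rot: [180.0, 0.1, -3.1]
wrist_force: [0.7, -0.4, -0.0]
width: 85.5
finger_force: 0.0
```

Call:
servo_tool(
  motion="-0.1 -0.15 0 -0.05 0; -0.15 -0.3 0 -0.12 0; -0.2 -0.5 0 -0.12 0; -0.2 -0.65 0 -0.12 0; -0.2 -0.7 0 -0.12 0; -0.2 -0.7 0 -0.12 0",
)

```text
time: 21.78
ee_pos: [469.6, 364.6, 421.4]
tool_rot: [180.0, 0.1, 18.2]
wrist_force: [0.2, -0.2, 0.7]
width: 85.5
finger_force: 0.0
```

```bash
python3 - <<'E'
from h import *
st=robot.read_state(); im,C=snap("wrist","w6"); print(st["time"],st["ee_pos"],st["tool_rot"])
for d in spotter.masks_of("rack1_mid","wrist"):
    r=(d["region"]).astype(np.uint8); c=max(cv2.findContours(r,0,2)[0],key=cv2.contourArea)
    print(round(d["p"],2),cv2.approxPolyDP(c,6,True)[:,0].tolist())
im,C=snap("top","top2")
for d in spotter.masks_of("rack1_mid","top"):
    ys,xs=np.nonzero(d["region"]); print(round(d["p"],2),len(xs),xs.mean(),ys.mean())
E
```

```text
21.775 [469.63317714 364.63921256 421.43920539] [1.79969625e+02 5.48423846e-02 1.82435047e+01]
0.81 [[316, 149], [261, 156], [269, 260], [318, 257]]
0.52 95 192.0421052631579 243.8736842105263
```

View pics/w6.png

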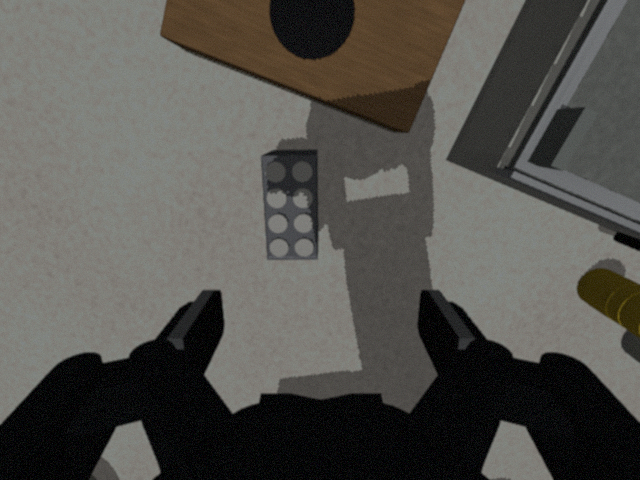

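Far rack top face corners: (263,158), (317,155), (318,258), (267,260).

```bash
python3 - <<'E'
from h import *
st=robot.read_state(); C=cam("wrist",st)
a=back(C,[(263,158),(317,155),(318,258),(267,260)],88)[:,:2]; c=a.mean(0); f=(a[0]+a[1]-a[2]-a[3])/2
print(c,np.linalg.norm(f),np.degrees(np.arctan2(f[1],f[0])),move([*c,223],st))
E
```

```text
[461.62735177 390.19251155] 98.11112595504568 18.13120553956246 [ 0.004 -0.135  0.996]
```

Call:
servo_tool(
  motion="0 -0.135 0.2 0 0; 0 -0.135 0.5 0 0; 0 -0.135 0.8 0 0; 0 -0.135 0.99 0 0; 0 -0.135 0.99 0 0; 0 -0.135 0.99 0 0; 0 -0.135 0.99 0 1; 0 -0.135 0.99 0 1; 0 -0.135 0.99 0 1; 0 -0.135 0.99 0 1; 0 -0.135 0.99 0 1; 0 -0.135 0.99 0 1",
)

```text
time: 23.48
ee_pos: [460.6, 391.3, 225.5]
tool_rot: [-180.0, -0.1, 18.3]
wrist_force: [-0.4, 0.4, 6.8]
width: 49.5
finger_force: 63.4
```

Call:
servo_tool(
  motion="0 0 -0.1 0 1; 0 0 -0.3 0 1; 0 0 -0.5 0 1; 0 0 -0.7 0 1; 0 0 -0.9 0 1; 0 0 -1 0 1; 0 0 -1 0 1",
)

```text
time: 24.35
ee_pos: [460.3, 391.0, 425.1]
tool_rot: [-180.0, -0.1, 18.3]
wrist_force: [-0.7, 0.3, -3.2]
width: 49.1
finger_force: 63.2
```

Call:
servo_tool(
  motion="0 0.05 0 0.04 1; 0 0.15 0 0.08 1; 0 0.3 0 0.12 1; 0 0.5 0 0.12 1; 0 0.7 0 0.12 1; 0 0.7 0 0.12 1",
)

```text
time: 25.1
ee_pos: [505.1, 256.0, 422.5]
tool_rot: [179.9, 0.1, -3.5]
wrist_force: [-1.0, 0.4, -3.7]
width: 49.5
finger_force: 63.6
```

```bash
python3 - <<'E'
from h import *
st=robot.read_state(); print(st["ee_pos"],st["tool_rot"],st["width"],move([643.6,-77,424],st))
E
```

```text
[505.12030013 256.02610123 422.46638903] [ 1.79922586e+02  1.44670778e-01 -3.50989676e+00] 49.51396875330969 [ 0.793  1.62  -0.007]
```

Call:
servo_tool(
  motion="0.1 0.2 0 0 1; 0.2 0.4 0 0 1; 0.3 0.6 0 0 1; 0.4 0.81 0 0 1; 0.4 0.81 0 0 1",
)

```text
time: 25.72
ee_pos: [575.6, 89.9, 422.4]
tool_rot: [180.0, 0.1, -3.5]
wrist_force: [-0.0, 1.0, -2.7]
width: 48.8
finger_force: 64.4
```

Call:
servo_tool(
  motion="0.1 0.2 0 0 1; 0.2 0.4 0 0 1; 0.3 0.6 0 0 1; 0.393 0.81 0 0 1; 0.393 0.81 0 0 1; 0.393 0.81 0 0 1",
)

```text
time: 26.48
ee_pos: [644.0, -73.1, 423.3]
tool_rot: [-179.9, 0.1, -3.2]
wrist_force: [0.7, 0.4, -3.7]
width: 49.5
finger_force: 64.8
```

```bash
python3 - <<'E'
from h import *
st=robot.read_state(); im,C=snap("wrist","w7"); print(st["time"],st["ee_pos"],move([643.6,-77,244],st))
E
```

```text
26.475 [644.01690273 -73.13550497 423.2573582 ] [0.    0.02  0.896]
```

View pics/w7.png

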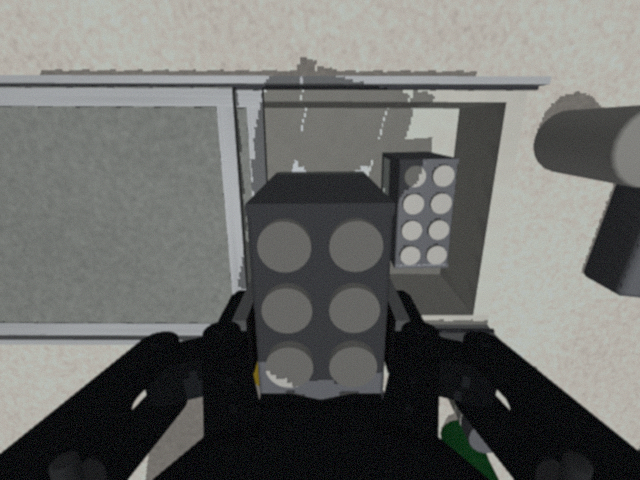

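The first rack stands upright in the bay, at (420,210). Lowering the second one a little nearer to it, so the finger clears the door's edge.

Call:
servo_tool(
  motion="0 0.055 0.1 0 1; 0 0.055 0.25 0 1; 0 0.055 0.45 0 1; 0 0.055 0.65 0 1; 0 0.055 0.78 0 1; 0 0.055 0.84 0 1; 0 0.055 0.88 0 1; 0 0.055 0.9 0 1; 0 0.055 0.903 0 1; 0 0.055 0.903 0 1; 0 0.055 0.903 0 1",
)

```text
time: 27.9
ee_pos: [643.4, -85.6, 243.9]
tool_rot: [180.0, -0.0, -3.3]
wrist_force: [-0.1, 0.0, -3.8]
width: 49.2
finger_force: 64.8
```

Call:
servo_tool(
  motion="0 0 0.005 0 1; 0 0 0.007 0 1; 0 0 0.007 0 0.31; 0 0 0.007 0 0.31; 0 0 0.007 0 0.31; 0 0 0.007 0 0.31; 0 0 -0.15 0 0.31; 0 0 -0.35 0 0.31; 0 0 -0.6 0 0.2; 0 0 -0.9 0 0; 0 0 -0.9 0 0",
)

```text
time: 29.28
ee_pos: [643.1, -85.4, 429.5]
tool_rot: [179.8, -0.6, -3.3]
wrist_force: [0.3, -0.1, -0.5]
width: 85.3
finger_force: 0.0
```

Call:
servo_tool(
  motion="-0.15 -0.15 0 0 0; -0.38 -0.36 0 0 0; -0.38 -0.36 0 0 0; -0.38 -0.36 0 0 0",
)

```text
time: 29.78
ee_pos: [571.9, -9.5, 423.6]
tool_rot: [180.0, -0.1, -3.3]
wrist_force: [-0.4, 0.5, -0.7]
width: 85.4
finger_force: 0.0
```

```bash
python3 - <<'E'
from h import *
st=robot.read_state(); im,C=snap("wrist","w8"); print(st["time"],st["ee_pos"],move([571.5,-9.5,315],st))
for d in spotter.masks_of("rack1_mid","wrist"):
    r=(d["region"]).astype(np.uint8); c=max(cv2.findContours(r,0,2)[0],key=cv2.contourArea)
    q=cv2.boxPoints(cv2.minAreaRect(c)); print(round(d["p"],2),q.round().tolist(),back(C,q,104).round().tolist())
print([ (d["position"].round() if hasattr(d["position"],'round') else d["position"],d["p"]) for q in ["rack1_mid"] for d in spotter.find_in(q,"wrist")])
print("pull px",proj(C,[[571.5,-9.5,162]]))
E
```

```text
29.775 [571.85393239  -9.45807141 423.57163014] [-0.002  0.     0.543]
0.79 [[363.0, 185.0], [366.0, 56.0], [443.0, 58.0], [440.0, 187.0]] [[597.0, -48.0, 104.0], [698.0, -53.0, 104.0], [693.0, -113.0, 104.0], [592.0, -115.0, 104.0]]
[([645.3, -79.7, 105.0], 0.94), ([648.1, 30.1, 131.5], 0.55), ([681.9, -319.5, 22.0], 0.3)]
pull px [[319.74370747 235.89394235]]
```

Second rack in place. Closing the lower door.

Call:
servo_tool(
  motion="0 0 0.25 0 0; 0 0 0.45 0 0; 0 0 0.53 0 0; 0 0 0.53 0 0; 0 0 0.53 0 1; 0 0 0.53 0 1; 0 0 0.53 0 1; 0 0 0.53 0 1; 0 0 0.53 0 1; 0 0 0.53 0 1; 0 0 0.53 0 1; 0 0 0.53 0 1",
)

```text
time: 31.42
ee_pos: [571.6, -10.8, 318.1]
tool_rot: [179.8, -0.0, -3.4]
wrist_force: [-2.8, -12.2, 3.3]
width: 8.3
finger_force: 63.2
```

Call:
servo_tool(
  motion="0 0.1 0 0 1; 0 0.2 0 0 1; 0 0.3 0 0 1; 0 0.4 0 0 1; 0 0.5 0 0 1; 0 0.6 0 0 1; 0 0.7 0 0 1; 0 0.8 0 0 1; 0 0.9 0 0 1; 0 1 0 0 1; 0 1 0 0 1; 0 1 0 0 1",
)

```text
time: 32.92
ee_pos: [559.7, -210.3, 318.1]
tool_rot: [179.9, -0.1, -3.4]
wrist_force: [-2.6, -1.5, 5.5]
width: 8.2
finger_force: 63.5
```

Call:
servo_tool(
  motion="0 0.01 0 0 1; 0 0.02 0 0 1; 0 0.03 0 0 1; 0 0.035 0 0 1; 0 0.035 0 0 1",
)

```text
time: 33.55
ee_pos: [559.4, -216.4, 318.1]
tool_rot: [-180.0, -0.0, -3.3]
wrist_force: [-1.3, 2.7, 6.7]
width: 8.4
finger_force: 63.6
```

Call:
servo_tool(
  motion="0 0.01 0 0 1; 0 0.02 0 0 1; 0 0.02 0 0 1; 0 0.02 0 0 1",
)

```text
time: 34.05
ee_pos: [559.5, -217.8, 318.0]
tool_rot: [-179.6, 0.0, -3.3]
wrist_force: [-0.6, 20.6, 11.0]
width: 8.4
finger_force: 64.2
```

Lower door closed against its stop. Now to the upper pull.

Call:
servo_tool(
  motion="0 -0.015 0 0 1; 0 -0.015 0 0 0.3; 0 -0.015 0 0 0.3; 0 -0.015 0 0 0; 0 -0.015 -0.2 0 0; 0 -0.015 -0.4 0 0; 0 -0.25 -0.4 0 0; 0 -0.5 -0.4 0 0; 0 -0.75 -0.4 0 0; 0 -0.75 -0.4 0 0",
)

```text
time: 35.3
ee_pos: [568.1, -67.5, 397.7]
tool_rot: [-180.0, -0.0, -3.1]
wrist_force: [0.7, -1.2, -0.1]
width: 85.2
finger_force: 0.0
```

Call:
servo_tool(
  motion="0 -0.25 0 0 0; 0 -0.5 0 0 0; 0 -0.75 0 0 0; 0 -0.75 0 0 0; 0 -0.75 0 0 0",
)

```text
time: 35.92
ee_pos: [577.0, 78.6, 397.3]
tool_rot: [180.0, 0.0, -3.4]
wrist_force: [-0.6, -0.9, 0.3]
width: 85.3
finger_force: 0.0
```

Call:
servo_tool(
  motion="0 -0.25 0 0 0; 0 -0.5 0 0 0; 0 -0.65 0 0 0; 0 -0.65 0 0 0; 0 -0.65 0 0 0",
)

```text
time: 36.55
ee_pos: [584.7, 207.7, 397.4]
tool_rot: [180.0, 0.0, -3.4]
wrist_force: [-0.2, -0.4, -0.4]
width: 85.2
finger_force: 0.0
```

```bash
python3 - <<'E'
from h import *
st=robot.read_state(); im,C=snap("wrist","w9"); print(st["time"],st["ee_pos"],st["tool_rot"])
print(proj(C,[[583,226,162]]))
g=im.mean(2)
for r in (215,230,245): print(r,g[r,270:370].round().astype(int).tolist())
print("col",g[180:300:2,320].round().astype(int).tolist())
E
```

```text
36.55 [584.7159679  207.69980677 397.41819794] [ 1.79973316e+02  5.88433761e-03 -3.41903941e+00]
[[291.77156597 251.48719396]]
215 [157, 153, 158, 150, 154, 157, 142, 113, 89, 84, 83, 85, 80, 74, 54, 45, 46, 44, 52, 42, 39, 50, 40, 44, 42, 48, 48, 35, 45, 35, 42, 53, 66, 64, 66, 66, 64, 60, 61, 64, 64, 64, 61, 61, 60, 63, 61, 55, 62, 65, 59, 60, 61, 63, 61, 54, 60, 59, 62, 62, 61, 65, 56, 60, 63, 52, 58, 59, 65, 61, 63, 63, 65, 62, 60, 61, 58, 56, 59, 59, 59, 59, 65, 57, 55, 58, 59, 62, 55, 58, 61, 62, 60, 64, 62, 64, 67, 62, 64, 64]
230 [153, 156, 155, 155, 159, 155, 152, 136, 101, 84, 83, 81, 78, 64, 67, 64, 62, 63, 70, 66, 61, 70, 63, 66, 66, 61, 65, 57, 53, 45, 44, 48, 55, 60, 61, 59, 72, 91, 106, 109, 101, 107, 102, 95, 98, 92, 96, 91, 71, 59, 56, 60, 61, 57, 60, 66, 63, 61, 62, 65, 60, 62, 62, 65, 64, 63, 63, 63, 61, 63, 62, 60, 63, 58, 62, 61, 60, 60, 65, 59, 57, 62, 73, 86, 92, 94, 92, 95, 94, 91, 101, 103, 111, 109, 108, 104, 104, 104, 101, 104]
245 [153, 160, 160, 158, 155, 161, 157, 149, 126, 93, 83, 81, 77, 71, 71, 60, 62, 65, 64, 67, 64, 64, 68, 65, 62, 67, 61, 64, 60, 44, 37, 46, 53, 55, 59, 61, 56, 58, 61, 64, 78, 96, 102, 106, 102, 104, 106, 106, 111, 112, 109, 107, 107, 112, 110, 112, 110, 108, 108, 109, 106, 109, 107, 106, 104, 102, 107, 105, 104, 105, 102, 106, 105, 100, 106, 104, 106, 108, 109, 106, 107, 107, 107, 107, 109, 110, 108, 105, 110, 108, 105, 105, 102, 101, 101, 105, 104, 107, 108, 110]
col [61, 59, 62, 63, 57, 59, 61, 59, 59, 56, 59, 64, 63, 62, 63, 61, 63, 60, 65, 61, 59, 64, 58, 59, 62, 56, 93, 111, 105, 109, 106, 107, 109, 107, 101, 105, 100, 111, 144, 143, 133, 81, 83, 79, 83, 69, 60, 60, 82, 84, 107, 157, 157, 157, 157, 153, 154, 154, 155, 155]
```

Call:
servo_tool(
  motion="-0.015 -0.097 0.1 0 0; -0.015 -0.097 0.3 0 0; -0.015 -0.097 0.38 0 0; -0.015 -0.097 0.38 0 0; -0.015 -0.097 0.38 0 1; -0.015 -0.097 0.38 0 1; -0.015 -0.097 0.38 0 1; -0.015 -0.097 0.38 0 1; -0.015 -0.097 0.38 0 1; -0.015 -0.097 0.38 0 1; -0.015 -0.097 0.38 0 1; -0.015 -0.097 0.38 0 1",
)

```text
time: 38.1
ee_pos: [582.5, 227.8, 322.0]
tool_rot: [179.8, 0.0, -3.4]
wrist_force: [-4.3, -8.9, 4.7]
width: 7.7
finger_force: 60.5
```

Call:
servo_tool(
  motion="0 0.1 0 0 1; 0 0.2 0 0 1; 0 0.3 0 0 1; 0 0.4 0 0 1; 0 0.5 0 0 1; 0 0.6 0 0 1; 0 0.7 0 0 1; 0 0.8 0 0 1; 0 0.9 0 0 1; 0 1 0 0 1; 0 1 0 0 1; 0 1 0 0 1",
)

```text
time: 39.6
ee_pos: [570.5, 27.5, 322.0]
tool_rot: [179.9, -0.0, -3.4]
wrist_force: [-1.9, -1.4, 5.7]
width: 8.4
finger_force: 60.8
```

Call:
servo_tool(
  motion="0 0.01 0 0 1; 0 0.02 0 0 1; 0 0.03 0 0 1; 0 0.03 0 0 1",
)

```text
time: 40.1
ee_pos: [570.2, 22.3, 322.0]
tool_rot: [-180.0, -0.0, -3.4]
wrist_force: [-0.2, 2.7, 5.7]
width: 8.4
finger_force: 60.8
```

Call:
servo_tool(
  motion="0 0 0 0 0.3; 0 0 0 0 0.3; 0 0 0 0 0; 0 0 -0.25 0 0; 0 0 -0.5 0 0; 0 0 -0.5 0 0",
)

```text
time: 40.85
ee_pos: [570.5, 23.2, 425.3]
tool_rot: [179.9, -0.4, -3.3]
wrist_force: [-0.0, -0.3, -0.8]
width: 85.2
finger_force: 0.0
```

```bash
python3 - <<'E'
from h import *
C=cam("top"); a=back(C,[(357.2,257.2),(410,276.8)],90); print(a.round(1))
print(move([a[0,0],a[0,1],420]),move([a[1,0],a[1,1],420]))
E
```

```text
[[ 417.2 -109.1   90. ]
 [ 363.6 -254.3   90. ]]
[-0.727  0.705  0.022] [-0.953  1.445  0.021]
```

Call:
servo_tool(
  motion="-0.25 0.2 0 0 0; -0.5 0.45 0 0 0; -0.7 0.7 0 0 0; -0.7 0.7 0 0 0; -0.7 0.7 0 0 0; -0.7 0.7 0 0 0",
)

```text
time: 41.6
ee_pos: [423.3, -107.8, 421.1]
tool_rot: [-180.0, 0.0, -3.2]
wrist_force: [-0.1, 0.2, -0.6]
width: 85.2
finger_force: 0.0
```

```bash
cat >> h.py <<'E'
from scipy.optimize import least_squares
def jars(cam_="wrist"):
    st=robot.read_state(); im,C=snap(cam_)
    for d in spotter.masks_of("jar1_mid",cam_):
        ys,xs=np.nonzero(d["region"]); b=np.array([xs.min(),xs.max(),ys.min(),ys.max()],float)
        t=np.linspace(0,2*np.pi,40); ring=np.c_[25*np.cos(t),25*np.sin(t)]
        def f(p):
            P=np.r_[np.c_[ring+p,np.zeros(40)],np.c_[ring+p,np.full(40,90.)]]; q=proj(C,P)
            return np.r_[q[:,0].min(),q[:,0].max(),q[:,1].min(),q[:,1].max()]-b
        s=least_squares(f,back(C,[(xs.mean(),ys.mean())],50)[0,:2])
        print(round(d["p"],2),"box",b,"rgb",im[ys,xs].mean(0).round(),"xy",s.x.round(1),"res",s.fun.round(1),"move z223",move([*s.x,223],st))
    print(st["time"],st["ee_pos"].round(1),st["tool_rot"].round(1))
E
python3 -c "
from h import *
jars(); jars('scene')"
```

```text
0.93 box [494. 588. 227. 298.] rgb [18. 53. 25.] xy [ 344.8 -342.7] res [-1.5  1.2 -1.   1. ] move z223 [-0.325  1.195  0.99 ]
0.74 box [439. 491. 288. 339.] rgb [25. 46. 28.] xy [ 285.6 -263.1] res [-12.6  10.1 -14.2  13.6] move z223 [-0.643  0.815  0.991]
0.73 box [424. 501. 219. 288.] rgb [57. 58. 59.] xy [ 360.4 -256.1] res [-1.   0.8 -1.5  1.4] move z223 [-0.272  0.759  0.99 ]
41.6 [ 423.3 -107.8  421.1] [-180.     0.    -3.2]
0.92 box [218. 238. 274. 306.] rgb [81. 82. 81.] xy [ 356.7 -256.9] res [-1.   1.1 -0.9  0.8] move z223 [-0.29   0.764  0.991]
0.9 box [193. 215. 261. 293.] rgb [18. 77. 32.] xy [ 267.1 -256.8] res [-0.4  0.4 -0.6  0.6] move z223 [-0.737  0.789  0.991]
0.75 box [192. 215. 294. 325.] rgb [13. 75. 29.] xy [ 343.5 -344.5] res [-0.6  0.7 -1.9  1.8] move z223 [-0.331  1.205  0.991]
41.7 [ 423.3 -107.7  421.2] [-180.     0.    -3.2]
```

```bash
python3 - <<'E'
from h import *
im,C=snap("wrist"); ref=cv2.imread("pics/w1.png")
print(proj(C,[[417,-109,90],[417,-109,0],[470,-15,90]]).round())
s=cv2.resize(im.mean(2),(64,48),interpolation=cv2.INTER_AREA).round().astype(int)
for r in s[14:40]: print(' '.join(f"{v:3d}" for v in r[18:46]))
for q in ["jar1_mid","jar2_mid","jar3_mid"]:
    print(q,[(np.round(d["position"]).tolist(),round(d["p"],2)) for d in spotter.find_in(q,"wrist")])
im,C=snap("top"); print([(np.round(d["position"]).tolist(),round(d["p"],2)) for d in spotter.find_in("jar1_mid","top")])
E
```

```text
[[322. 218.]
 [321. 198.]
 [213. 166.]]
130 110  99  76  45  39  54  93 124  79  79  83  78  81  79  79  80  79  79  80  79  83 131 130 131 131 131 132
108  95  96  97  88  40  35  83 106  78  79  82  79  81  80  80  80  80  80  80  79  89 130 129 132 129 131 132
 98  95  96  97  98  59  35  86  83  79  79  80  91 106  83  80  87  91  79  82 105 130 131 131 130 132 132 131
102  96  96  97  98  67  50 103  79  79  79  78  79  80  80  82 118 102  77 112 132 131 130 131 131 131 132 131
120  95  96  97  96  80 121  91  79  79  80  79  74  55  52  64  89  82  91 132 132 131 130 131 130 130 130 131
130 121 107 105 115 129 125  82  77  79  81  80  50  50  49  44  71  82 119 128 131 129 129 130 131 131 131 132
129 128 130 128 130 127 128  85  78  79  80  77  39  43  63  79  68  96 129 130 131 129 130 129 131 129 116 114
129 130 126 129 127 130 105  78  80  79  80  67  41  41  41  44  63 125 132 130 132 131 130 130 127  93  77  79
130 130 128 127 127 125  81  79  78  78  79  68  40  40  40  40  58 130 132 131 130 129 128 129 114  53  48  52
128 128 129 127 129 104  78  79  78  78  79  77  49 
[... 1431 characters left out ...]
  81  81  81 113 131 130 129 129 130 130 130 130 130 131 130 131 132 133  50   6   7
  6   8  40  80  80  80  80  80  81  87 129 132 130 130 130 130 129 129 132 129 132 133 132 133 132  91   7   6
  8   8  11  67  79  80  79  80  80 114 131 131 130 131 131 130 130 131 130 131 132 131 132 132 124  25   8   8
  8   7   7  20  76  80  81  81  40  54  54  64  91 116 120  96  70  55  54  54 119 131 131 132  51   7   7   9
jar1_mid [([369.0, -248.0, 92.0], 0.85), ([294.0, -266.0, 40.0], 0.66), ([355.0, -330.0, 78.0], 0.64)]
jar2_mid []
jar3_mid [([425.0, -109.0, 92.0], 0.85), ([472.0, -13.0, 91.0], 0.58)]
[([340.0, -335.0, 89.0], 0.88), ([359.0, -254.0, 88.0], 0.82), ([266.0, -252.0, 87.0], 0.77)]
```

The jar is there: the cap's dark disc is at about (320,216), as predicted, and the jar3 query gives (425,-109). Its top-view pixel (357,257) was grey/white, so it isn't a look-alike. Grasping.

Call:
servo_tool(
  motion="-0.022 0.004 0.2 0 0; -0.022 0.004 0.5 0 0; -0.022 0.004 0.8 0 0; -0.022 0.004 0.99 0 0; -0.022 0.004 0.99 0 0; -0.022 0.004 0.99 0 0; -0.022 0.004 0.99 0 1; -0.022 0.004 0.99 0 1; -0.022 0.004 0.99 0 1; -0.022 0.004 0.99 0 1; -0.022 0.004 0.99 0 1; -0.022 0.004 0.99 0 1",
)

```text
time: 43.6
ee_pos: [418.4, -109.0, 224.7]
tool_rot: [180.0, -0.1, -3.3]
wrist_force: [-1.9, 1.8, 10.1]
width: 49.0
finger_force: 60.9
```

Call:
servo_tool(
  motion="0 0 -0.1 0 1; 0 0 -0.3 0 1; 0 0 -0.5 0 1; 0 0 -0.7 0 1; 0 0 -0.9 0 1; 0 0 -1 0 1; 0 0 -1 0 1",
)

```text
time: 44.48
ee_pos: [418.0, -108.8, 424.6]
tool_rot: [179.9, -0.1, -3.3]
wrist_force: [0.2, 1.8, -2.0]
width: 48.9
finger_force: 62.3
```

```bash
python3 - <<'E'
from h import *
st=robot.read_state(); print(st["ee_pos"],st["tool_rot"],st["width"])
y=np.deg2rad(-3.3)
for l in [(0,166),(0,80)]:
    w=np.array([648,1])+[l[0]*np.cos(y)-l[1]*np.sin(y),l[0]*np.sin(y)+l[1]*np.cos(y)]; print(l,w.round(1),move([*w,424],st))
E
```

```text
[ 418.03417004 -108.81504931  424.57363955] [ 1.79923935e+02 -1.45868617e-01 -3.31233310e+00] 48.937441472540335
(0, 166) [657.6 166.7] [ 1.116 -1.445  0.004]
(0, 80) [652.6  80.9] [ 1.116 -1.015  0.004]
```

Call:
servo_tool(
  motion="0.15 -0.2 0 0 1; 0.3 -0.4 0 0 1; 0.45 -0.6 0 0 1; 0.6 -0.75 0 0 1; 0.6 -0.75 0 0 1",
)

```text
time: 45.1
ee_pos: [547.7, 35.5, 421.3]
tool_rot: [-180.0, 0.2, -3.2]
wrist_force: [-0.9, -0.4, -1.0]
width: 48.9
finger_force: 62.5
```

Call:
servo_tool(
  motion="0.15 -0.2 0 0 1; 0.3 -0.4 0 0 1; 0.42 -0.55 0 0 1; 0.516 -0.695 0 0 1; 0.516 -0.695 0 0 1; 0.516 -0.695 0 0 1",
)

```text
time: 45.85
ee_pos: [657.6, 165.7, 422.7]
tool_rot: [180.0, 0.1, -3.4]
wrist_force: [-0.0, 0.7, -2.0]
width: 48.6
finger_force: 62.8
```

```bash
python3 - <<'E'
from h import *
st=robot.read_state(); im,C=snap("wrist","w10"); print(st["time"],st["ee_pos"],st["wrist_force"],move([657.6,166.7,242.5],st))
y=np.deg2rad(-3.3); R=np.array([[np.cos(y),-np.sin(y)],[np.sin(y),np.cos(y)]])
# gradient profile along chest y at local x=70, wall height 112, to find inner side wall and door edge
L=np.arange(0,260,2.); 
P=np.c_[np.c_[np.full(len(L),75.),L]@R.T+[648,1],np.full(len(L),112.)]
q=proj(C,P).round().astype(int); g=cv2.GaussianBlur(im.mean(2),(3,3),0)
print([(int(l),int(g[v,u])) for l,(u,v) in zip(L,q) if 0<=u<640 and 0<=v<480])
E
```

```text
45.85 [657.55229226 165.72962147 422.73282156] [-7.40404571e-04  6.60937062e-01 -2.00783834e+00] [ 0.001 -0.005  0.901]
[(0, 112), (2, 123), (4, 148), (6, 152), (8, 154), (10, 155), (12, 155), (14, 156), (16, 114), (18, 41), (20, 44), (22, 61), (24, 61), (26, 61), (28, 62), (30, 61), (32, 61), (34, 60), (36, 62), (38, 61), (40, 63), (42, 63), (44, 67), (46, 108), (48, 111), (50, 111), (52, 111), (54, 110), (56, 110), (58, 135), (60, 178), (62, 181), (64, 180), (66, 180), (68, 181), (70, 180), (72, 180), (74, 179), (76, 180), (78, 179), (80, 179), (82, 180), (84, 179), (86, 180), (88, 182), (90, 181), (92, 173), (94, 113), (96, 109), (98, 108), (100, 108), (102, 108), (104, 107), (106, 109), (108, 108), (110, 107), (112, 109), (114, 108), (116, 108), (118, 107), (120, 106), (122, 106), (124, 105), (126, 107), (128, 107), (130, 107), (132, 108), (134, 109), (136, 107), (138, 106), (140, 107), (142, 105), (144, 108), (146, 107), (148, 107), (150, 107), (152, 106), (154, 105), (156, 106), (158, 107), (160, 107), (162, 108), (164, 106), (166, 107), (168, 106), (170, 105), (172, 105), (174, 105), (176, 105), (178, 106), (180, 106), (182, 106), (184, 106), (186, 106), (188, 108), (190, 107), (192, 107), (194, 108), (196, 108), (198, 143), (200, 178), (202, 116), (204, 102), (206, 63), (208, 60), (210, 62), (212, 61), (214, 60), (216, 59), (218, 129), (220, 178), (222, 180), (224, 179), (226, 178), (228, 178), (230, 178), (232, 178), (234, 176), (236, 175), (238, 168), (240, 170), (242, 170), (244, 172), (246, 174), (248, 173), (250, 172), (252, 172), (254, 175), (256, 176), (258, 173)]
```

The wall's inner edge (local 217.5) and the door edge agree with the model. Lowering jar.

Call:
servo_tool(
  motion="0 -0.005 0.15 0 1; 0 -0.005 0.35 0 1; 0 -0.005 0.55 0 1; 0 -0.005 0.7 0 1; 0 -0.005 0.8 0 1; 0 -0.005 0.86 0 1; 0 -0.005 0.89 0 1; 0 -0.005 0.903 0 1; 0 -0.005 0.903 0 1; 0 -0.005 0.903 0 1",
)

```text
time: 47.15
ee_pos: [657.9, 167.7, 243.5]
tool_rot: [-180.0, -0.1, -3.3]
wrist_force: [-0.1, 0.2, -0.8]
width: 48.8
finger_force: 62.8
```

Call:
servo_tool(
  motion="0 0 0.005 0 1; 0 0 0.005 0 0.29; 0 0 0.005 0 0.29; 0 0 0.005 0 0.29; 0 0 0.005 0 0.29; 0 0 -0.15 0 0.29; 0 0 -0.35 0 0.29; 0 0 -0.6 0 0.2; 0 0 -0.9 0 0; 0 0 -0.9 0 0; 0 0 -0.9 0 0",
)

```text
time: 48.52
ee_pos: [657.8, 167.6, 421.9]
tool_rot: [180.0, 0.1, -3.3]
wrist_force: [-0.2, -0.5, -1.0]
width: 85.6
finger_force: 0.0
```

Call:
servo_tool(
  motion="-0.1 0.2 0 0 0; -0.25 0.4 0 0 0; -0.35 0.6 0 0 0; -0.43 0.72 0 0 0; -0.43 0.72 0 0 0",
)

```text
time: 49.15
ee_pos: [563.0, 27.7, 421.8]
tool_rot: [-180.0, 0.1, -3.4]
wrist_force: [-0.5, 0.8, 0.8]
width: 85.4
finger_force: 0.0
```

Call:
servo_tool(
  motion="-0.1 0.2 0 0 0; -0.25 0.4 0 0 0; -0.35 0.6 0 0 0; -0.43 0.72 0 0 0; -0.43 0.72 0 0 0",
)

```text
time: 49.78
ee_pos: [469.4, -110.5, 422.2]
tool_rot: [-180.0, 0.1, -3.4]
wrist_force: [0.7, 0.1, -0.7]
width: 85.4
finger_force: 0.0
```

Call:
servo_tool(
  motion="-0.1 0.2 0 0 0; -0.25 0.4 0 0 0; -0.35 0.6 0 0 0; -0.43 0.72 0 0 0; -0.43 0.72 0 0 0; -0.43 0.72 0 0 0",
)

```text
time: 50.52
ee_pos: [376.2, -247.9, 422.6]
tool_rot: [-180.0, 0.0, -3.3]
wrist_force: [0.3, -0.7, -1.2]
width: 85.4
finger_force: 0.0
```

```bash
python3 -c "
from h import *
jars()
for q in ['jar3_mid']: print([(np.round(d['position']).tolist(),round(d['p'],2)) for d in spotter.find_in(q,'wrist')])
snap('top'); print('top',[(q,np.round(d['position']).tolist(),round(d['p'],2)) for q in ['jar1_mid','jar3_mid','rack1_mid'] for d in spotter.find_in(q,'top')])
"
```

```text
0.86 box [311. 359. 260. 333.] rgb [21. 57. 28.] xy [ 267.7 -257. ] res [-0.4  0.4 -1.9  1.7] move z223 [-0.539  0.077  0.998]
0.69 box [292. 345. 146. 204.] rgb [44. 45. 47.] xy [ 407.1 -248.1] res [-1.2  1.2 -1.4  1.2] move z223 [ 0.155 -0.007  0.998]
0.69 box [381. 447. 196. 262.] rgb [21. 60. 29.] xy [ 343.9 -343.1] res [-1.4  1.1 -1.2  1.2] move z223 [-0.134  0.485  0.997]
50.525 [ 376.2 -247.9  422.6] [-180.     0.    -3.3]
[([470.0, -28.0, 87.0], 0.57)]
top [('jar1_mid', [330.0, -344.0, 92.0], 0.56), ('jar1_mid', [254.0, -258.0, 88.0], 0.51), ('jar3_mid', [459.0, -13.0, 87.0], 0.9), ('jar3_mid', [560.0, -458.0, 64.0], 0.73), ('jar3_mid', [647.0, 169.0, 111.0], 0.61)]
```

The jar has been knocked aside, from (361,-256) to (407,-248), and its colour is still grey/white. Grasping there.

Call:
servo_tool(
  motion="0.15 -0.005 0.1 0 0; 0.153 -0.005 0.2 0 0; 0.153 -0.005 0.2 0 0",
)

```text
time: 51.25
ee_pos: [405.9, -249.3, 381.9]
tool_rot: [-179.9, 0.1, -3.3]
wrist_force: [0.3, 0.1, 0.6]
width: 85.1
finger_force: 0.0
```

```bash
python3 -c "
from h import *
jars()"
```

```text
0.89 box [311. 363. 296. 386.] rgb [19. 54. 26.] xy [ 266.6 -256.7] res [-0.7  0.7 -1.   1. ] move z223 [-0.691  0.079  0.796]
0.82 box [386. 461. 229. 306.] rgb [18. 54. 25.] xy [ 346.5 -342.6] res [-1.3  1.  -3.3  2.9] move z223 [-0.268  0.485  0.794]
0.6 box [289. 349. 176. 249.] rgb [43. 44. 45.] xy [ 407.4 -248.1] res [-0.8  0.8 -1.1  1. ] move z223 [ 0.009 -0.005  0.794]
0.59 box [  0. 291.   0.  91.] rgb [76. 77. 77.] xy [ 548.5 -109.8] res [ 71.4 -98.8  -5.3  -1.8] move z223 [ 0.673 -0.735  0.794]
51.25 [ 405.9 -249.3  381.9] [-1.799e+02  1.000e-01 -3.300e+00]
```

Call:
servo_tool(
  motion="0.008 -0.005 0.2 0 0; 0.008 -0.005 0.5 0 0; 0.008 -0.005 0.79 0 0; 0.008 -0.005 0.79 0 0; 0.008 -0.005 0.79 0 0; 0.008 -0.005 0.79 0 1; 0.008 -0.005 0.79 0 1; 0.008 -0.005 0.79 0 1; 0.008 -0.005 0.79 0 1; 0.008 -0.005 0.79 0 1; 0.008 -0.005 0.79 0 1",
)

```text
time: 52.72
ee_pos: [407.8, -248.7, 226.5]
tool_rot: [179.9, -0.1, -3.3]
wrist_force: [-1.1, 3.1, 9.3]
width: 49.0
finger_force: 60.4
```

Call:
servo_tool(
  motion="0 0 -0.1 0 1; 0 0 -0.3 0 1; 0 0 -0.5 0 1; 0 0 -0.7 0 1; 0 0 -0.9 0 1; 0 0 -1 0 1; 0 0 -1 0 1",
)

```text
time: 53.6
ee_pos: [407.3, -248.4, 426.1]
tool_rot: [179.9, -0.1, -3.3]
wrist_force: [0.2, -0.1, -2.8]
width: 48.6
finger_force: 62.8
```

```bash
python3 - <<'E'
from h import *
st=robot.read_state(); print(st["ee_pos"],st["tool_rot"],st["width"],move([652.9,85,424],st))
E
```

```text
[ 407.3479726  -248.36678492  426.12734601] [ 1.79889634e+02 -1.22120593e-01 -3.31416639e+00] 48.635739285819874 [ 1.129 -1.735  0.01 ]
```

Call:
servo_tool(
  motion="0.1 -0.15 0 0 1; 0.2 -0.35 0 0 1; 0.3 -0.5 0 0 1; 0.376 -0.58 0 0 1; 0.376 -0.58 0 0 1",
)

```text
time: 54.22
ee_pos: [489.7, -136.2, 423.5]
tool_rot: [-179.9, 0.1, -3.2]
wrist_force: [-0.0, -0.0, -2.7]
width: 48.3
finger_force: 62.9
```

Call:
servo_tool(
  motion="0.1 -0.15 0 0 1; 0.2 -0.35 0 0 1; 0.3 -0.5 0 0 1; 0.376 -0.58 0 0 1; 0.376 -0.58 0 0 1",
)

```text
time: 54.85
ee_pos: [571.2, -25.7, 423.7]
tool_rot: [-180.0, 0.1, -3.3]
wrist_force: [-0.2, -0.3, -2.7]
width: 49.0
finger_force: 63.1
```

Call:
servo_tool(
  motion="0.1 -0.15 0 0 1; 0.2 -0.35 0 0 1; 0.3 -0.5 0 0 1; 0.376 -0.575 0 0 1; 0.376 -0.575 0 0 1; 0.376 -0.575 0 0 1",
)

```text
time: 55.6
ee_pos: [652.4, 83.5, 424.6]
tool_rot: [180.0, 0.1, -3.4]
wrist_force: [0.0, 0.2, -2.2]
width: 48.5
finger_force: 63.2
```

```bash
python3 - <<'E'
from h import *
st=robot.read_state(); print(st["time"],st["ee_pos"],st["width"],move([652.9,85,244],st))
im,C=snap("wrist")
print([(q,np.round(d['position']).tolist(),round(d['p'],2)) for q in ['jar1_mid','jar3_mid'] for d in spotter.find_in(q,'wrist')])
E
```

```text
55.6 [652.42692848  83.45288846 424.64249376] 48.539797799256284 [ 0.003 -0.008  0.903]
[('jar1_mid', [661.0, 86.0, 288.0], 0.83), ('jar1_mid', [356.0, -319.0, 22.0], 0.69), ('jar3_mid', [664.0, 162.0, 108.0], 0.97)]
```

Call:
servo_tool(
  motion="0 -0.007 0.15 0 1; 0 -0.007 0.35 0 1; 0 -0.007 0.55 0 1; 0 -0.007 0.7 0 1; 0 -0.007 0.8 0 1; 0 -0.007 0.86 0 1; 0 -0.007 0.885 0 1; 0 -0.007 0.9 0 1; 0 -0.007 0.905 0 1; 0 -0.007 0.905 0 1; 0 -0.007 0.905 0 1",
)

```text
time: 57.12
ee_pos: [653.1, 87.6, 245.7]
tool_rot: [-179.8, -0.2, -3.3]
wrist_force: [2.6, 11.1, 1.1]
width: 48.7
finger_force: 66.5
```

Side load of 11 N: something on the gripper touches the upper door's edge. Shifting 5 mm away from it.

Call:
servo_tool(
  motion="0 -0.01 -0.01 0 1; 0 -0.025 -0.01 0 1; 0 -0.025 -0.01 0 1; 0 -0.025 0 0 1; 0 -0.025 0 0 1; 0 -0.025 0 0 1",
)

```text
time: 57.88
ee_pos: [653.3, 91.1, 244.6]
tool_rot: [180.0, -0.1, -3.3]
wrist_force: [-1.8, -0.4, 4.8]
width: 49.0
finger_force: 66.3
```

Call:
servo_tool(
  motion="0 0 0 0 0.34; 0 0 0 0 0.34; 0 0 0 0 0.34; 0 0 0 0 0.34; 0 0 -0.1 0 0.34; 0 0 -0.25 0 0.34; 0 0 -0.45 0 0.34; 0 0 -0.65 0 0.2; 0 0 -0.85 0 0; 0 0 -0.85 0 0",
)

```text
time: 59.12
ee_pos: [653.1, 90.9, 417.2]
tool_rot: [180.0, -0.3, -3.3]
wrist_force: [0.1, -0.7, -0.1]
width: 85.8
finger_force: 0.0
```

```bash
python3 - <<'E'
from h import *
st=robot.read_state(); print(st["time"],st["ee_pos"],st["wrist_force"],st["width"])
im,C=snap("wrist")
print([(q,np.round(d['position']).tolist(),round(d['p'],2)) for q in ['jar1_mid','jar3_mid'] for d in spotter.find_in(q,'wrist')])
im2,C2=snap("scene")
print([(q,np.round(d['position']).tolist(),round(d['p'],2)) for q in ['jar1_mid','jar3_mid','rack1_mid'] for d in spotter.find_in(q,'scene')])
print(move([571.5,21,424]))
E
```

```text
59.125 [653.06756338  90.85756081 417.20668077] [ 0.13460513 -0.70560379 -0.08528391] 85.7627464446218
[('jar1_mid', [353.0, -319.0, 11.0], 0.93), ('jar1_mid', [661.0, 88.0, 106.0], 0.91), ('jar1_mid', [656.0, -68.0, 134.0], 0.32), ('jar3_mid', [663.0, 162.0, 109.0], 0.79), ('jar3_mid', [480.0, -1.0, 93.0], 0.62)]
[('jar1_mid', [659.0, 89.0, 109.0], 0.75), ('jar1_mid', [358.0, -353.0, 72.0], 0.62), ('jar1_mid', [282.0, -269.0, 67.0], 0.61), ('jar3_mid', [662.0, 152.0, 96.0], 0.69), ('jar3_mid', [470.0, -26.0, 82.0], 0.61)]
[-0.388  0.374 -0.055]
```

Both jars stand in the left bay. Closing the upper door.

Call:
servo_tool(
  motion="-0.2 0.2 0 0 0; -0.388 0.36 0 0 0; -0.388 0.365 0 0 0; -0.388 0.365 0.2 0 0; -0.388 0.365 0.4 0 0; -0.388 0.365 0.48 0 0; -0.388 0.365 0.48 0 0; -0.388 0.365 0.48 0 1; -0.388 0.365 0.48 0 1; -0.388 0.365 0.48 0 1; -0.388 0.365 0.48 0 1; -0.388 0.365 0.48 0 1",
)

```text
time: 60.98
ee_pos: [571.5, 22.8, 318.4]
tool_rot: [180.0, -0.0, -3.3]
wrist_force: [-0.7, -0.2, 3.1]
width: 8.7
finger_force: 61.3
```

Call:
servo_tool(
  motion="0 0 0 0 1; 0 0 0 0 1; 0 0 0 0 1; 0 0 0 0 1",
)

```text
time: 61.48
ee_pos: [571.5, 22.8, 318.4]
tool_rot: [180.0, -0.0, -3.3]
wrist_force: [-2.8, 0.2, 5.3]
width: 8.2
finger_force: 61.5
```

Call:
servo_tool(
  motion="0 -0.1 0 0 1; 0 -0.2 0 0 1; 0 -0.3 0 0 1; 0 -0.4 0 0 1; 0 -0.5 0 0 1; 0 -0.6 0 0 1; 0 -0.7 0 0 1; 0 -0.8 0 0 1; 0 -0.9 0 0 1; 0 -1 0 0 1; 0 -1 0 0 1; 0 -1 0 0 1",
)

```text
time: 62.98
ee_pos: [583.2, 222.7, 318.3]
tool_rot: [-179.9, -0.1, -3.3]
wrist_force: [0.0, 1.9, 4.6]
width: 8.6
finger_force: 61.5
```

Call:
servo_tool(
  motion="0 -0.01 0 0 1; 0 -0.02 0 0 1; 0 -0.03 0 0 1; 0 -0.03 0 0 1; 0 -0.03 0 0 1",
)

```text
time: 63.6
ee_pos: [583.6, 227.4, 318.3]
tool_rot: [179.9, -0.0, -3.3]
wrist_force: [-1.1, -5.5, 6.6]
width: 8.2
finger_force: 61.7
```

Call:
servo_tool(
  motion="0 -0.01 0 0 1; 0 -0.015 0 0 1; 0 -0.015 0 0 1; 0 -0.015 0 0 1",
)

```text
time: 64.1
ee_pos: [584.0, 228.5, 318.2]
tool_rot: [179.6, 0.1, -3.4]
wrist_force: [-4.3, -20.6, 8.4]
width: 8.9
finger_force: 62.0
```

Call:
servo_tool(
  motion="0 -0.002 0 0 0.4; 0 -0.002 0 0 0.3; 0 -0.002 0 0 0.1; 0 0 0 0 0; 0 0 -0.25 0 0; 0 0 -0.5 0 0; 0 0 -0.5 0 0",
)

```text
time: 64.97
ee_pos: [583.4, 231.6, 422.2]
tool_rot: [-179.9, -0.4, -3.3]
wrist_force: [-0.2, -0.2, -0.6]
width: 85.2
finger_force: 0.0
```

Call:
servo_tool(
  motion="-0.2 0.2 0 0 0; -0.4 0.5 0 0 0; -0.6 0.8 0 0 0; -0.7 1 0 0 0; -0.7 1 0 0 0; -0.7 1 0 0 0",
)

```text
time: 65.72
ee_pos: [432.4, 40.0, 417.6]
tool_rot: [-180.0, 0.0, -3.3]
wrist_force: [0.9, 0.7, -0.2]
width: 85.5
finger_force: 0.0
```

Call:
servo_tool(
  motion="-0.2 0.2 0 0 0; -0.4 0.5 0 0 0; -0.4 0.8 0 0 0; -0.4 1 0 0 0; -0.4 1 0 0 0; -0.4 1 0 0 0",
)

```text
time: 66.47
ee_pos: [341.4, -154.5, 417.5]
tool_rot: [-179.9, 0.0, -3.2]
wrist_force: [0.7, -0.5, -0.4]
width: 85.5
finger_force: 0.0
```

```bash
python3 - <<'E'
from h import *
st=robot.read_state(); print(st["time"],st["ee_pos"])
im,C=snap("top","end"); y=np.deg2rad(-3.3); R=np.array([[np.cos(y),-np.sin(y)],[np.sin(y),np.cos(y)]])
old=cv2.imread("pics/top0.png")[:,:,::-1]
for z,x in ((122,50.),(134,50.)):
    L=np.arange(-250,251,2.5); q=proj(C,np.c_[np.c_[np.full(len(L),x),L]@R.T+[648,1],np.full(len(L),z)]).astype(np.float32)
    for n,i in (("now",im),("start",old)):
        g=cv2.remap(i.mean(2).astype(np.float32),q[None,:,0],q[None,:,1],1)[0].round().astype(int)
        print(z,n,"-y:",g[:26].tolist(),"mid",g[88:112].tolist(),"+y:",g[-26:].tolist())
for c in ("top","scene"):
    snap(c); print(c,[(q,np.round(d['position']).tolist(),round(d['p'],2)) for q in ['jar1_mid','jar3_mid','rack1_mid','wash_bottle','centrifuge','glove_box'] for d in spotter.find_in(q,c)])
E
```

```text
66.475 [ 341.41076033 -154.45929211  417.52783672]
122 now -y: [160, 159, 159, 159, 157, 158, 153, 151, 148, 147, 139, 125, 114, 114, 113, 113, 112, 113, 112, 112, 114, 115, 115, 117, 115, 113] mid [113, 114, 113, 113, 113, 113, 113, 113, 121, 138, 147, 147, 140, 126, 115, 112, 111, 110, 111, 114, 114, 112, 112, 112] +y: [114, 113, 112, 114, 115, 112, 114, 115, 115, 113, 113, 114, 115, 115, 112, 130, 143, 147, 149, 152, 157, 161, 161, 159, 160, 159]
122 start -y: [163, 163, 161, 160, 160, 159, 162, 163, 162, 161, 162, 161, 156, 145, 144, 149, 149, 143, 130, 119, 115, 115, 114, 115, 116, 113] mid [116, 112, 112, 113, 114, 115, 115, 115, 115, 116, 117, 115, 113, 112, 114, 114, 114, 113, 112, 113, 113, 115, 114, 114] +y: [125, 136, 146, 150, 150, 143, 115, 87, 77, 75, 78, 94, 126, 150, 160, 160, 161, 161, 162, 164, 165, 163, 163, 164, 163, 164]
134 now -y: [162, 161, 159, 157, 155, 155, 155, 152, 148, 148, 146, 133, 117, 113, 114, 115, 114, 112, 111, 112, 111, 112, 111, 111, 112, 113] mid [114, 113, 112, 114, 115, 115, 112, 112, 121, 137, 147, 147, 138, 124, 115, 113, 111, 110, 112, 114
[... 523 characters left out ...]
63, 163, 163, 162, 160, 160, 159]
top [('jar1_mid', [339.0, -335.0, 90.0], 0.86), ('jar1_mid', [270.0, -249.0, 86.0], 0.81), ('jar1_mid', [634.0, 2.0, 126.0], 0.41), ('jar3_mid', [461.0, -12.0, 91.0], 0.52), ('wash_bottle', [676.0, -339.0, 117.0], 0.8), ('centrifuge', [558.0, -458.0, 64.0], 0.75), ('glove_box', [616.0, 416.0, 74.0], 0.89)]
scene [('jar1_mid', [358.0, -353.0, 71.0], 0.91), ('jar1_mid', [279.0, -266.0, 69.0], 0.85), ('jar3_mid', [471.0, -24.0, 80.0], 0.93), ('jar3_mid', [644.0, -135.0, 118.0], 0.42), ('wash_bottle', [696.0, -369.0, 110.0], 0.77), ('wash_bottle', [639.0, 416.0, 79.0], 0.71), ('centrifuge', [598.0, -484.0, 60.0], 0.95), ('glove_box', [636.0, 414.0, 78.0], 0.86)]
```

Both doors are closed symmetrically to the chest's edges, the bystanders haven't moved, and no white jar or rack is left on the bench. Handing in.

```bash
python3 -c "
from station import robot
print(robot.job_done())"
```

```text
the job is handed in; nothing more can be done
None
```

Both racks are standing in the right bay and both white jars in the left bay, both doors are closed, and the job is handed in. The wash bottle, centrifuge, glove box and coloured look-alikes are where they were; while first opening the lower door the wrist force peaked at about 105 N, under the 120 N limit.

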